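# Re-hang the stage key and fold the spare hook away

### The arm

A 6-joint arm with a two-finger parallel gripper is mounted at the origin on the work surface. World frame = base frame: x ahead of the robot, y to its left, z up, the work surface at z = 0. Lengths are in m, angles in degrees, forces in N, time in s.
With the tool pointing down it reaches from about 0.4 to 0.825 m from the base axis. Payload 7 kg.
Tool frame: the origin (TCP) lies midway between the tips of the shut fingers; the grasp point (between the pads) lies 19 mm behind it (ctrl.grasp_offset is the distance from the TCP to the grasp point, in m); z points along the fingers, x is the direction in which the jaws open and shut, and the axes are right-handed (so a half turn about z gives the same grasp; the last joint's range is limited). The gripper opens to 88 mm and grips with 3 to 60 N. Pads are 19 mm wide; open, the fingers measure 130 mm over their backs; the gripper's body (78 mm by 193 mm) begins 47 mm behind the grasp point.
Start: joints at [-53.279, 20.546, 0.682, 0, -70.136, -16.507], TCP at [0.233, -0.633, 0.227] pointing down, gripper open.
Joint ranges: [-176.03, 176.03], [-82.01, 121.73], [-58.28, 71.71], [-173.87, 95.51], [-174.79, -0.11], [-173.66, 173.66]. Speed limits (degrees/s): [136.94, 136.94, 172.46, 180, 180, 180].

### API

Orientations are given as [roll, pitch, yaw] about the fixed x, y, z axes, in that order (R = Rz(yaw) Ry(pitch) Rx(roll)).
In Python, from plant import sensors, snapshot, order, ctrl gives the robot as it stands.
- The arm moves only by the tool send_rows, never from a script. Its argument "commands" is a list of rows, each a list of 3 entries, a list of its own where there are three numbers: the closure, from 0 (fully open) to 1 (shut), then the shift along the world's x, y, z in units of 0.25 m (1.0 is 0.25 m), then the turn, a rotation vector about the world's x, y, z in units of 360 degrees (1.0 is 360 degrees). In form: [[hand, [x, y, z], [ax, ay, az]], ...]. A call has 1 to 12 rows; each row shifts and turns the pose as measured when the row begins; what a row does not reach is not made up. A row lasts 1/10 s, in which the tool goes at most 50 mm and 8.59 degrees, less where a joint would pass 70% of its speed; a pose out of reach is approached as far as the arm can. A call with a number of a shift or a turn outside -1 to 1 is refused whole. A call with a gripper value outside its range is refused whole. The fingers move at their own pace and stop on an object; the grip force is fixed at half the most. Time passes only in rows, so rows that do not move let the fingers close. It gives the time, the measured TCP pose, the force and the opening at its end, in the units of the state.
- sensors.get_obs(): the state, without advancing time (a new reading comes with each control period).
- snapshot(name): name is "side" or "top"; returns a dict with "color" (420x560x3 uint8, blue, green, red), "z_map" (420x560 float32, m along the optical axis (not along the pixel's ray), 0 where there is no reading), "mtx" (3x3 intrinsics, pixels), "k1" (the pictures are not rectified: a ray, as slopes to the right and down, at radius r is drawn at 1 + k1 r^2 times it, then the intrinsics apply), "xyz" and "attitude" of the camera in the world. Camera axes: x right, y down, z forward; pixel columns grow to the right and rows downward; lengths in m; the calibration is good to about 2 mm. A picture is of the moment at which its call begins.
- order.close_job(): hands the job in, once; it reports no verdict.
The state is a dict: "clock": time; "joint_pos": joint angles; "qvel": joint speeds; "tau": joint torques, N m; "tool_pos": TCP position; "orientation": TCP orientation; "force": force on the tool from outside, world axes, zero at the start; "moment": the same for the moment, N m; "opening": finger opening in m.
Only numpy, scipy, OpenCV 4.12 (cv2) and the standard library are available. Lean on these libraries where they do the work, as an engineer would, in place of code of your own. Each camera call takes 0.05 s, during which the arm holds its last target.

### The job

The stage key hangs on the hook of the green post, where it is in the way. Unfold the hook of the blue post all the way, hang the key on it by its eye, then fold the emptied green hook up until it clicks into its clip and lies flat. The posts stand on soft mounts beside the microscope, so work gently and never shove one far out of its rest position, and leave the dishes, the jar and the tip box as they are.

Things in the scene. Friction and masses are not known exactly. Their poses are not given: they have to be found in the camera images.
- green_post: Post carrying the key at first: fixed dark foot plate 120 x 100 x 12 mm; green upright plate 44 mm wide, 8 mm thick, front face 14 mm to +x of the origin, top edge 205 mm above the bench. Origin on the bench under the hook's hinge (upright at rest). The hook side looks along the post's -x, roughly towards the robot; y lies along the hinge, z up.
- blue_post: The other post, same make and size, blue upright and blue hook tip; same frame.
- green_give (a joint): How far (m) the green upright is displaced on its soft mounts along the post's x; 0 at rest, plus = pushed back. Spring about 0.7 N per mm, returns by itself. More than 20 mm either way (about 14 N at the hook) is a shove too far.
- blue_give (a joint): The same for the blue upright.
- green_hook (a joint): Angle (rad) of the green hook: 0 = folded flat, standing straight up in its clip; 1.45 = unfolded to its stop, pointing to the post's -x and 7 degrees above level. Stiff hinge (0.03 N m): it stays where left, also when not quite at its stop. Pressed into the clip it resists most near 0.1 rad, then snaps to 0; not snapped in, it stands off by more than 0.05 rad.
- blue_hook (a joint): The same for the blue post's hook; it starts folded in its clip.
- green_hinge (a point): Hinge axis of the green hook, 160 mm above the bench; moves with the upright. The hook is a 7 mm steel rod from here. A two-jaw spring clip on the upright, 42 mm above the hinge, holds the folded hook: drawing it out takes about 7 to 9 N at the grip block, pressing it in about 8 to 11 N.
- blue_hinge (a point): Hinge axis of the blue hook; same make as the green.
- green_tip (a point): Centre of the green hook's grip block, 73 mm from the hinge: 14 x 14 x 22 mm (22 along the rod, end at 84 mm). Folded, it stands above the upright's top edge. When pressed into the clip the upright gives way 10 to 15 mm, so moving the block to its folded position is not enough: press on until it snaps. A tight pinch resists the block's turning.
- blue_tip (a point): Centre of the blue hook's grip block; same make as the green.
- blue_seat (a point): Point on the blue hook's rod 42 mm from the hinge: the key's eye hangs there. z axis runs along the rod towards the tip, y along the hinge.
- key: Stage key, 120 g, 8 mm thick along its x, hangs with z up. Origin: centre of its ten-sided eye (30 mm clear, 40 mm outside). Black grip tab above, 18 mm wide in y, from 19 to 63 mm over the origin; below, a shank and 44 mm wide two-pin foot to 75 mm under it. Hung, its origin is about 11 mm below the rod's axis. It starts on the green hook about 45 mm from the hinge.
- dishes: Stack of three clear dishes, 60 mm across, 42 mm high; origin under its centre. Leave alone.
- jar: Small glass jar with blue cap, 44 mm across, 55 mm high; origin under its centre. Leave alone.
- tipbox: Grey box with orange lid, 77 x 57 x 44 mm; origin under its centre. Leave alone.

How it is judged (in metres and radians):
On the way, in this order (a step that is already met when the one before it is completed fails the run):
1. the blue hook is unfolded all the way while the key still hangs on the green hook (value of joint blue_hook above 1.36 rad and distance between key and green_hinge below 0.075 m), for 0.2 s.
2. the key hangs on the blue hook by its eye, let go (value of joint blue_hook above 1.36 rad and z of key in the frame of blue_seat between -0.035 and 0.022 m and y of key in the frame of blue_seat between -0.012 and 0.012 m and distance between key and blue_seat below 0.038 m and contact force between the fingers and key below 0.1 N and linear speed of key below 0.05 m/s), for 0.2 s.
3. the emptied green hook is folded up and clicked in flat (value of joint green_hook below 0.05 rad), for 0.2 s.
At the end, for the whole second after the job is handed in: The blue hook is unfolded to its stop (1.36 rad or more) with the key hanging still on its rod by the eye (eye centre within 38 mm of the blue seat, within 12 mm sideways, between the hinge and the grip block); the green hook is clicked into its clip, within 0.05 rad of flat; nothing is held (value of joint green_hook below 0.05 rad and value of joint blue_hook above 1.36 rad and z of key in the frame of blue_seat between -0.035 and 0.022 m and y of key in the frame of blue_seat between -0.012 and 0.012 m and distance between key and blue_seat below 0.038 m and linear speed of key below 0.05 m/s); the robot touches nothing.
It fails at once if the green upright is shoved or pulled more than 20 mm on its soft mounts (value of joint green_give above 0.02 m or value of joint green_give below -0.02 m).
It fails at once if the blue upright is shoved or pulled more than 20 mm on its soft mounts (value of joint blue_give above 0.02 m or value of joint blue_give below -0.02 m).
It fails at once if the dishes, the jar or the tip box are moved by more than 15 mm or tipped (distance of any of dishes, jar, tipbox from where it was at the start of the episode above 0.015 m or angle between any of dishes, jar, tipbox's own z axis and vertical above 0.3 rad).
It also fails if it takes over 72 s, if anything falls off the work surface, if the arm or the gripper's body presses on something with over 40 N, if the wrist force passes 120 N, or if a joint passes its speed limit or range.

## Working session

There is one attempt and no reset: what is moved stays moved. The work goes in short steps, Python scripts to look and compute and a tool call to move; the robot and the scene stay as the last step left them, time stands still between calls to the robot, and variables do not carry over. Pictures are saved under pics/ and viewed, and the job is handed in when it is done.

Besides the shell and the picture viewer there is one more tool, called after "Call:" by a JSON object that holds its "op" and its "data", one argument or row to a line. send_rows: Moves the arm, as the interface text tells. Its arguments: {"type":"object","properties":{"commands":{"type":"array","items":{"type":"array"}}},"required":["commands"]}

```bash
ls; mkdir -p pics
cat > h.py <<'E'
import numpy as np, cv2
from plant import sensors, snapshot, order, ctrl
from scipy.spatial.transform import Rotation as Rot
def snap(n,tag=None):
    s=snapshot(n)
    if tag: cv2.imwrite(f'pics/{tag}.png',s['color'])
    return s
def camR(s):
    a=np.array(s['attitude'],float)
    if a.shape==(3,3): return a
    if a.size==4: return Rot.from_quat(a).as_matrix()
    return Rot.from_euler('xyz',a,degrees=True).as_matrix()
def rays(s,px):
    px=np.atleast_2d(np.array(px,float)); K=np.array(s['mtx'])
    d=np.c_[(px[:,0]-K[0,2])/K[0,0],(px[:,1]-K[1,2])/K[1,1]]
    u=d.copy()
    for _ in range(20): u=d/(1+s['k1']*(u**2).sum(1,keepdims=True))
    return np.c_[u,np.ones(len(u))]
def pts(s,px):
    px=np.atleast_2d(px); r=rays(s,px)
    z=np.array([s['z_map'][int(p[1]),int(p[0])] for p in px])
    return (r*z[:,None])@camR(s).T+np.array(s['xyz'])
def cloud(s):
    h,w=s['z_map'].shape; v,u=np.mgrid[:h,:w]
    r=rays(s,np.c_[u.ravel(),v.ravel()])
    P=(r*s['z_map'].reshape(-1,1))@camR(s).T+np.array(s['xyz'])
    P[s['z_map'].ravel()==0]=np.nan
    return P.reshape(h,w,3)
def proj(s,P):
    P=np.atleast_2d(P); c=(P-np.array(s['xyz']))@camR(s)
    u=c[:,:2]/c[:,2:]; u=u*(1+s['k1']*(u**2).sum(1,keepdims=True))
    K=np.array(s['mtx']); return np.c_[u[:,0]*K[0,0]+K[0,2],u[:,1]*K[1,1]+K[1,2]]
E
python3 - <<'E'
from h import *
for n in('side','top'):
    s=snap(n,n+'0'); print(n,s['xyz'],s['attitude'],s['mtx'],s['k1'])
print(sensors.get_obs(), ctrl.grasp_offset)
E
```

```text
pics
side [0.13677778 0.50685759 0.71926132] [-130.52350004   -0.30736392 -142.87297236] [[512.17378755   0.         276.66782346]
 [  0.         512.17378755 213.65315172]
 [  0.           0.           1.        ]] -0.03812469464344807
top [ 0.41286458 -0.02088856  0.88430842] [-171.7744856     2.31074181  -88.80461776] [[420.07586245   0.         276.60594653]
 [  0.         420.07586245 206.95328785]
 [  0.           0.           1.        ]] -0.12148641827894421
{'clock': 0.1, 'joint_pos': array([-5.32799734e+01,  2.05873252e+01,  6.41126549e-01, -1.59228509e-02,
       -7.01365337e+01, -1.65054406e+01]), 'qvel': array([ 0.0187782 , -0.06332395,  0.17227281,  0.1054608 ,  0.00338334,
       -0.04544167]), 'tau': array([-2.41946298e-03, -5.84163380e+01,  2.93753332e+01,  7.01557606e+00,
        1.01851291e-02, -3.82540532e-05]), 'tool_pos': array([ 0.23304566, -0.63304806,  0.22573813]), 'orientation': array([-1.79990846e+02, -8.35762795e-02,  1.10209158e+02]), 'force': array([-0.41576612,  0.71070715,  0.58695183]), 'moment': array([0.00442779, 0.0100522 , 0.01618714]), 'opening': 0.08764545614745374} 0.0188
```

View pics/side0.png

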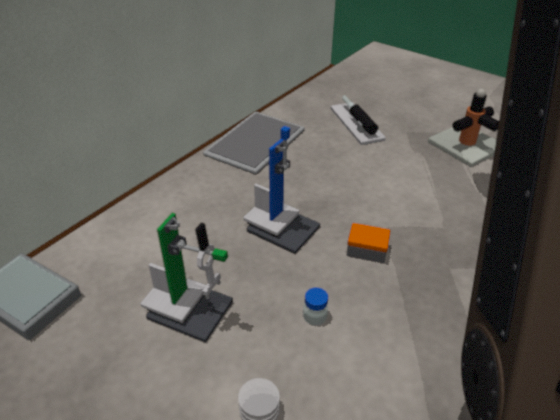

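View pics/top0.png

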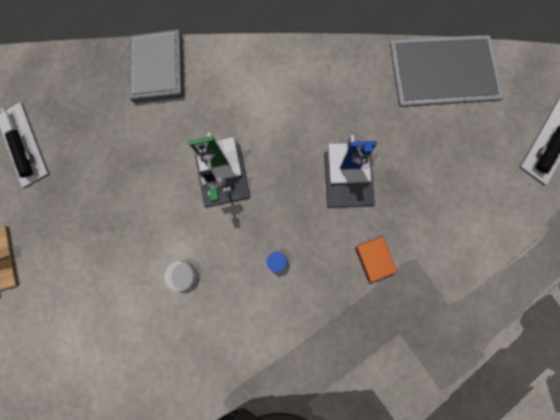

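Both views show the green post at left in the top view (~(215,170)) with the key on its hook. The blue post is at (352,170), folded. The dishes (180,277), jar (277,262) and tip box (377,258) stand in front. Next I'll measure them.

Run:
```python
from h import *
for n in('side','top'):
    s=snap(n); C=cloud(s); hsv=cv2.cvtColor(s['color'],cv2.COLOR_BGR2HSV); H,S,V=cv2.split(hsv)
    ws=(C[...,0]>0.35)&(C[...,0]<0.8)&(abs(C[...,1])<0.35)&(C[...,2]>0.005)
    masks={'green':(H>45)&(H<75)&(S>150)&ws,'blue':(H>105)&(H<130)&(S>150)&ws,'orange':(H<20)&(S>180)&ws,'plate':(C[...,2]>0.006)&(C[...,2]<0.018)&(V<75)&ws,
     'black':(V<45)&(C[...,2]>0.1)&ws,'tall':(C[...,2]>0.1)&ws}
    for k,m in masks.items():
        nn,l,st,ce=cv2.connectedComponentsWithStats(m.astype(np.uint8))
        for i in range(1,nn):
            if st[i,4]<12: continue
            P=C[l==i]; print(n,k,st[i,4],ce[i].round(1),'med',np.median(P,0).round(3),'min',np.percentile(P,3,0).round(3),'max',np.percentile(P,97,0).round(3))
    # enlarge crop
    if n=='side': c=s['color'][110:340,130:340]
    else: c=s['color'][120:220,180:390]
    cv2.imwrite(f'pics/{n}crop.png',cv2.resize(c,None,fx=2.6 if n=='side' else 3.7,fy=2.6 if n=='side' else 3.7,interpolation=cv2.INTER_CUBIC))
    for nm,m in(('green',masks['green']),('blue',masks['blue'])):
        P=C[m&(C[...,2]>0.08)]
        if n=='side':
            Q=P[(P[:,2]<0.195)&(P[:,2]>0.05)];c0=np.median(Q,0);Q=Q[abs(Q-c0).max(1)<.06]
            u,sv,vt=np.linalg.svd(Q-Q.mean(0),full_matrices=False); print(nm,'normal',vt[2],Q.mean(0),sv/np.sqrt(len(Q)),len(Q))
    pm=masks['plate']
    nn,l,st,ce=cv2.connectedComponentsWithStats(pm.astype(np.uint8))
    for i in range(1,nn):
        if st[i,4]>80:
            P=C[l==i]; print('rect',n,cv2.minAreaRect((P[:,:2]*1000).astype(np.float32)))
```

```text
side green 1001 [172.2 263.7] med [0.617 0.149 0.11 ] min [0.614 0.126 0.041] max [0.623 0.162 0.205]
side green 126 [219.4 254.4] med [0.531 0.124 0.175] min [0.523 0.116 0.167] max [0.542 0.129 0.178]
side blue 858 [276.3 177. ] med [ 0.615 -0.126  0.123] min [ 0.595 -0.149  0.041] max [ 0.619 -0.111  0.243]
side blue 393 [316.1 298.6] med [0.419 0.019 0.055] min [0.404 0.    0.044] max [0.436 0.033 0.057]
side orange 880 [368.9 237.2] med [ 0.428 -0.177  0.044] min [ 0.392 -0.211  0.035] max [ 0.463 -0.149  0.046]
side plate 1054 [288.2 232.4] med [ 0.575 -0.12   0.012] min [ 0.541 -0.178  0.007] max [ 0.649 -0.084  0.015]
side plate 166 [366.2 255.7] med [ 0.418 -0.161  0.012] min [ 0.389 -0.175  0.006] max [ 0.452 -0.147  0.018]
side plate 310 [ 53.3 314.7] med [0.778 0.295 0.012] min [0.773 0.241 0.006] max [0.783 0.347 0.018]
side plate 1581 [197.4 315.6] med [0.576 0.144 0.012] min [0.541 0.086 0.008] max [0.64  0.192 0.014]
side black 34 [277.5 168.9] med [ 0.608 -0.121  0.16 ] min [ 0.597 -0.124  0.15 ] max [ 0.613 -0.12   0.166]
side black 210 [201.5 236.6] med [0.559 0.13
[... 2162 characters left out ...]
 0.165] min [ 0.609 -0.131  0.156] max [ 0.616 -0.121  0.169]
top black 96 [208.4 176.1] med [0.561 0.124 0.204] min [0.558 0.118 0.181] max [0.567 0.131 0.218]
top tall 1070 [208.7 164.7] med [0.602 0.128 0.173] min [0.53  0.112 0.108] max [0.627 0.157 0.217]
top tall 545 [359.4 151.6] med [ 0.611 -0.129  0.197] min [ 0.596 -0.152  0.114] max [ 0.623 -0.113  0.245]
rect top ((781.4945068359375, 288.50347900390625), (13.123943328857422, 115.73741912841797), 11.63000774383545)
rect top ((587.2730102539062, 103.35749816894531), (72.26788330078125, 144.6078338623047), 63.35676193237305)
rect top ((567.57080078125, -136.55274963378906), (47.91215133666992, 94.23614501953125), 3.0082545280456543)
```

View pics/sidecrop.png

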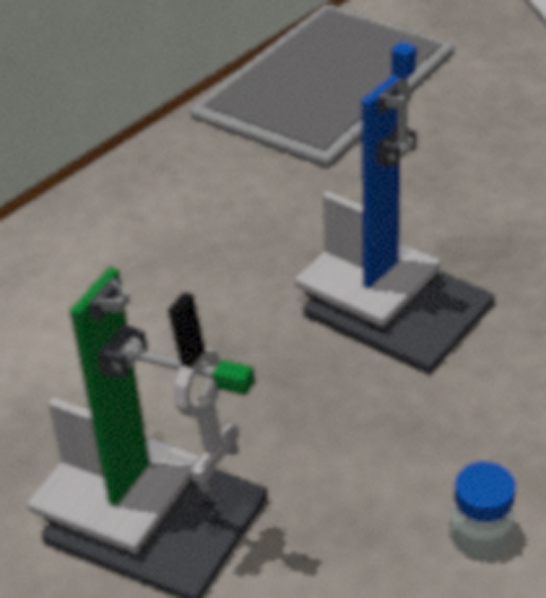

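View pics/topcrop.png

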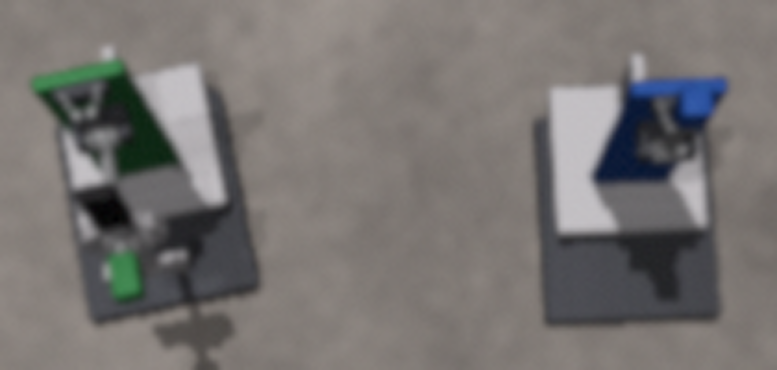

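The top crop shows the blue block at about (695,95), standing above its upright. The green block is at (125,275), with the black key tab behind it at (105,210). Next I'll refine the blocks and tab in the post frames.

Run:
```python
from h import *
o={'g':(np.array([.6035,.139]),13.4),'b':(np.array([.6017,-.132]),3.0)}
for n in('side','top'):
    s=snap(n); C=cloud(s); hsv=cv2.cvtColor(s['color'],cv2.COLOR_BGR2HSV); H,S,V=cv2.split(hsv)
    def loc(k,m):
        P=C[m]; c,y=o[k]; y=np.radians(y); d=P[:,:2]-c
        return np.c_[d@[np.cos(y),np.sin(y)],d@[-np.sin(y),np.cos(y)],P[:,2]]
    near=lambda x,y,r:(np.hypot(C[...,0]-x,C[...,1]-y)<r)
    M={'bblock':('b',(H>105)&(H<130)&(S>120)&(C[...,2]>.212)&near(.6,-.13,.06)),
       'gblock':('g',(H>45)&(H<75)&(S>120)&(C[...,2]>.14)&near(.533,.122,.03)),
       'tab':('g',(V<60)&(C[...,2]>.178)&near(.56,.126,.03)),
       'gplate_top':('g',(H>45)&(H<75)&(S>120)&(C[...,2]>.195)&near(.62,.145,.04)),
       'bplate_top':('b',(H>105)&(H<130)&(S>120)&(C[...,2]>.19)&(C[...,2]<.21)&near(.62,-.13,.04)),
       'rod':('b',(S<90)&(C[...,2]>.17)&(C[...,2]<.222)&near(.6,-.13,.05)),
       'grod':('g',(S<90)&(V>60)&(C[...,2]>.155)&(C[...,2]<.18)&near(.56,.13,.05))}
    for k,(p,m) in M.items():
        L=loc(p,m)
        if len(L)<5: print(n,k,len(L));continue
        print(n,k,len(L),'med',(1e3*np.median(L,0)).round(),'lo',(1e3*np.percentile(L,4,0)).round(),'hi',(1e3*np.percentile(L,96,0)).round())
        if k=='tab':
            r=cv2.minAreaRect((1e3*L[:,:2]).astype(np.float32)); print(r)
```

```text
side bblock 108 med [ -3.   2. 237.] lo [ -8.  -7. 225.] hi [  4.   5. 245.]
side gblock 140 med [-74.   3. 175.] lo [-82.  -6. 167.] hi [-63.   6. 178.]
side tab 217 med [-46.   2. 200.] lo [-49.  -8. 180.] hi [-41.   8. 217.]
((-45.14793395996094, -0.5647010803222656), (18.15006446838379, 10.080528259277344), 81.90618896484375)
side gplate_top 100 med [ 16.   8. 204.] lo [ 14. -18. 196.] hi [ 20.  19. 206.]
side bplate_top 89 med [ 15.  10. 204.] lo [ 12. -17. 192.] hi [ 19.  19. 206.]
side rod 149 med [ -1.  -0. 201.] lo [ -4.  -8. 172.] hi [ 11.  11. 215.]
side grod 357 med [-43.   1. 166.] lo [-76. -16. 158.] hi [  1.  17. 174.]
top bblock 98 med [ -1.  -2. 244.] lo [ -6.  -8. 233.] hi [  7.   5. 246.]
top gblock 70 med [-72.  -4. 176.] lo [-80.  -8. 173.] hi [-63.   2. 179.]
top tab 105 med [-45.  -5. 206.] lo [-48. -11. 181.] hi [-39.   3. 219.]
((-43.455589294433594, -2.616382598876953), (17.07074546813965, 9.352700233459473), 87.2955551147461)
top gplate_top 53 med [ 19.  -8. 205.] lo [ 16. -23. 198.] hi [ 21.  14. 207.]
top bplate_top 93 med [ 18.   7. 205.] lo [ 15. -21. 192.] hi [ 21.  18. 207.]
top rod 82 med [  5.   1. 202.] lo [ -3. -24. 171.] hi [ 18.  10. 208.]
top grod 240 med [-42.  -3. 167.] lo [-69. -20. 158.] hi [  3.  14. 175.]
```

Call:
{"op": "send_rows", "data": {
  "commands": [
    [1,[0,0,0.15],[0,0,-0.004]],
    [1,[0,0,0.15],[0,0,-0.004]],
    [1,[0.12,0.15,0],[0,0,-0.004]],
    [1,[0.12,0.15,0],[0,0,-0.004]],
    [1,[0.12,0.15,0],[0,0,-0.004]],
    [1,[0.12,0.15,0],[0,0,-0.004]],
    [1,[0.12,0.15,0],[0,0,-0.004]],
    [1,[0.12,0.15,0],[0,0,-0.004]],
    [1,[0.12,0.15,0],[0,0,-0.004]],
    [1,[0.12,0.15,0],[0,0,-0.004]],
    [1,[0.12,0.15,0],[0,0,-0.004]],
    [1,[0,0,0],[0,0,0]]
  ]
}}

```text
clock: 1.5
tool_pos: [0.5089, -0.2817, 0.3025]
orientation: [179.8, -0.2, 93.4]
force: [-1.1, 0.3, -0.9]
opening: 0.0011
```

Call:
{"op": "send_rows", "data": {
  "commands": [
    [1,[0.117,0.15,0],[0,0,-0.001]],
    [1,[0.117,0.15,0],[0,0,0]],
    [1,[0.117,0.15,0],[0,0,0]],
    [1,[0.117,0.15,0],[0,0,0]],
    [1,[0,0,0],[0,0,0]]
  ]
}}

```text
clock: 2.0
tool_pos: [0.6276, -0.1278, 0.3027]
orientation: [179.8, -0.2, 93.0]
force: [-1.0, -0.9, -1.1]
opening: 0.0003
```

Run:
```python
from h import *
print(sensors.get_obs()['tool_pos'],sensors.get_obs()['force'])
s=snap('side'); c=s['color'][0:260,150:420]; cv2.imwrite('pics/a1.png',cv2.resize(c,None,fx=2.2,fy=2.2))
```

```text
[ 0.6275656  -0.12777796  0.30274153] [-0.97744077 -0.85771093 -1.0997432 ]
```

View pics/a1.png

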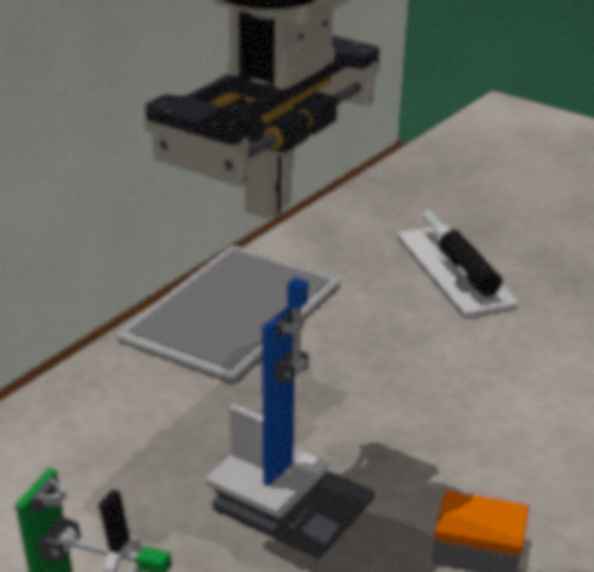

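The shut fingers are above and just behind the blue block. The block is at about (297,292) in the crop. I'll descend.

Call:
{"op": "send_rows", "data": {
  "commands": [
    [1,[0,-0.017,-0.09],[0,0,0]],
    [1,[0,0,-0.09],[0,0,0]],
    [1,[0,0,-0.09],[0,0,0]],
    [1,[0,0,-0.06],[0,0,0]],
    [1,[0,0,0],[0,0,0]],
    [1,[-0.02,0,0],[0,0,0]],
    [1,[-0.015,0,0],[0,0,0]]
  ]
}}

```text
clock: 2.75
tool_pos: [0.6162, -0.1385, 0.2206]
orientation: [179.6, -0.1, 92.9]
force: [4.5, 1.6, -3.6]
opening: 0.0004
```

Call:
{"op": "send_rows", "data": {
  "commands": [
    [1,[-0.012,0.01,0],[0,0,0]],
    [1,[-0.012,0.005,0],[0,0,0]]
  ]
}}

```text
clock: 2.95
tool_pos: [0.6122, -0.1356, 0.2231]
orientation: [179.2, -0.0, 92.8]
force: [7.1, -1.8, -4.6]
opening: 0.0006
```

Run:
```python
from h import *
s=snap('side'); c=s['color'][80:260,200:400]; cv2.imwrite('pics/a2.png',cv2.resize(c,None,fx=3,fy=3))
```

```text
(no output)
```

View pics/a2.png

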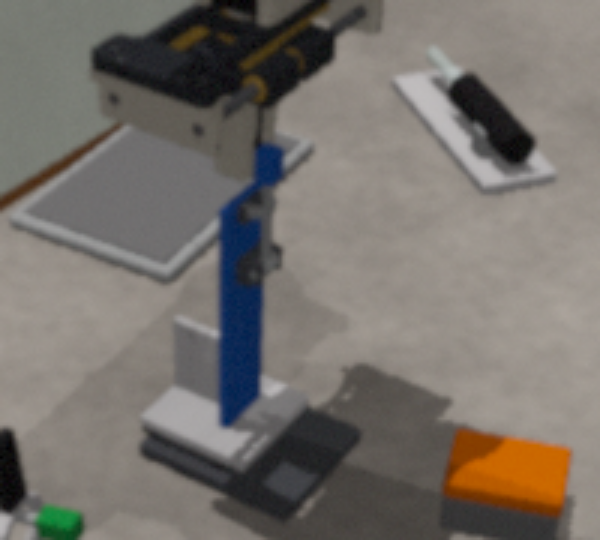

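The finger is behind the block and the post is coming along. I'll keep pulling gently.

Call:
{"op": "send_rows", "data": {
  "commands": [
    [1,[-0.012,0,-0.01],[0,0,0]],
    [1,[-0.012,0,-0.01],[0,0,0]]
  ]
}}

```text
clock: 3.2
tool_pos: [0.6108, -0.1356, 0.2234]
orientation: [178.3, 0.1, 92.9]
force: [7.6, -0.6, 0.9]
opening: 0.0007
```

Call:
{"op": "send_rows", "data": {
  "commands": [
    [1,[-0.015,0,-0.015],[0,0.006,0]],
    [1,[-0.015,0,-0.015],[0,0.003,0]]
  ]
}}

```text
clock: 3.4
tool_pos: [0.6054, -0.1357, 0.2207]
orientation: [-178.9, -0.0, 93.0]
force: [0.7, 0.3, 0.8]
opening: 0.0003
```

Call:
{"op": "send_rows", "data": {
  "commands": [
    [1,[-0.04,0,0],[0,-0.003,0]],
    [1,[-0.04,0,0],[0,0,0]],
    [1,[-0.04,0,0],[0,0,0]],
    [1,[-0.04,0,0],[0,0,0]]
  ]
}}

```text
clock: 3.8
tool_pos: [0.5625, -0.1356, 0.2209]
orientation: [-179.8, 0.0, 93.0]
force: [0.9, -0.1, 0.2]
opening: 0.0005
```

Run:
```python
from h import *
s=snap('side'); c=s['color'][80:260,200:400]; cv2.imwrite('pics/a3.png',cv2.resize(c,None,fx=3,fy=3))
```

```text
(no output)
```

View pics/a3.png

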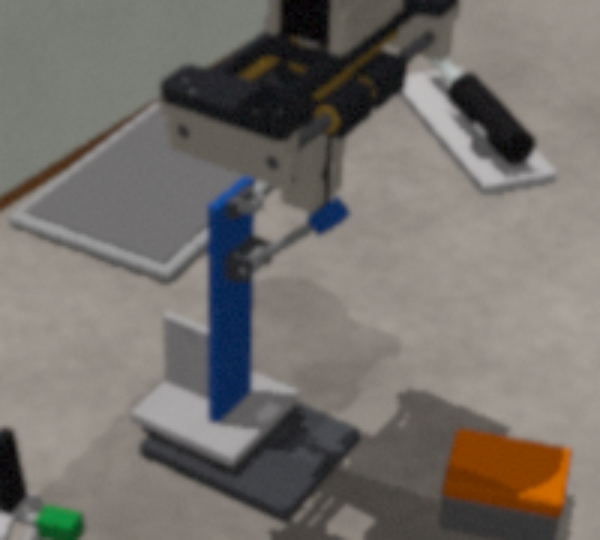

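The hook came out of the clip and stands at about 45°, with its block at (328,217) in the crop. Next I'll move the fingers over the block and press down to the stop.

Call:
{"op": "send_rows", "data": {
  "commands": [
    [1,[0,0,0.06],[0,0,0]],
    [1,[-0.055,0,0.02],[0,0,0]],
    [1,[-0.055,0.008,0],[0,0,0]],
    [1,[0,0,-0.06],[0,0,0]],
    [1,[0,0,-0.06],[0,0,0]],
    [1,[0,0,-0.06],[0,0,0]],
    [1,[0,0,-0.04],[0,0,0]]
  ]
}}

```text
clock: 4.55
tool_pos: [0.5226, -0.1337, 0.1856]
orientation: [-179.6, -0.0, 92.9]
force: [-6.9, -1.4, 2.3]
opening: 0.0007
```

Run:
```python
from h import *
s=snap('side'); c=s['color'][80:260,200:400]; cv2.imwrite('pics/a4.png',cv2.resize(c,None,fx=3,fy=3))
print(sensors.get_obs()['force'],sensors.get_obs()['tool_pos'])
```

```text
[-6.95392236 -2.63089178 -0.16194152] [ 0.52142954 -0.13364374  0.18391121]
```

View pics/a4.png

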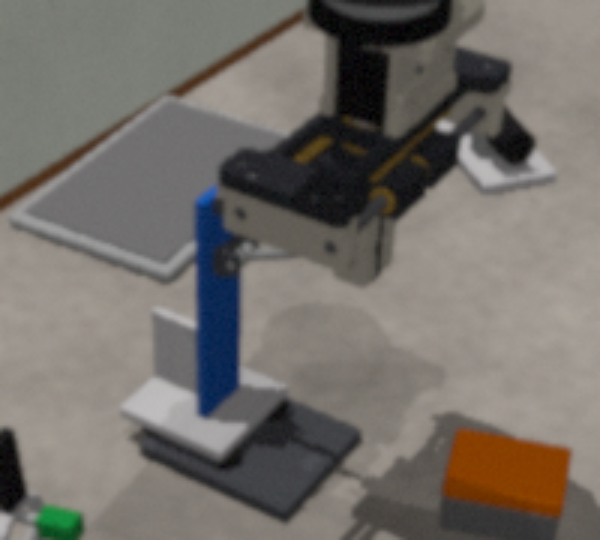

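The finger slid in front of the block's end and pushes the post back by about 10 mm. I'll back off in -x first, then rise.

Call:
{"op": "send_rows", "data": {
  "commands": [
    [1,[-0.04,0,0],[0,0,0]],
    [1,[-0.06,0,0],[0,0,0]],
    [1,[0,0,0.12],[0,0,0]],
    [1,[0,0,0.12],[0,0,0]],
    [1,[0,0,0],[0,0,0]]
  ]
}}

```text
clock: 5.1
tool_pos: [0.4881, -0.1333, 0.2431]
orientation: [-179.2, -0.1, 92.8]
force: [-0.4, 0.1, -1.1]
opening: 0.0002
```

Run:
```python
from h import *
s=snap('side'); c=s['color'][80:260,200:400]; cv2.imwrite('pics/a5.png',cv2.resize(c,None,fx=3,fy=3))
C=cloud(s);hsv=cv2.cvtColor(s['color'],cv2.COLOR_BGR2HSV); H,S,V=cv2.split(hsv)
m=(H>105)&(H<130)&(S>120)&(C[...,0]<.585)&(C[...,0]>.5)&(C[...,1]<-.09)&(C[...,2]>.1)
print(m.sum(),np.median(C[m],0),np.percentile(C[m],4,0),np.percentile(C[m],96,0))
```

```text
91 [ 0.53001558 -0.1332888   0.19286589] [ 0.52206904 -0.14008846  0.18450629] [ 0.54131467 -0.12927081  0.19890985]
```

View pics/a5.png

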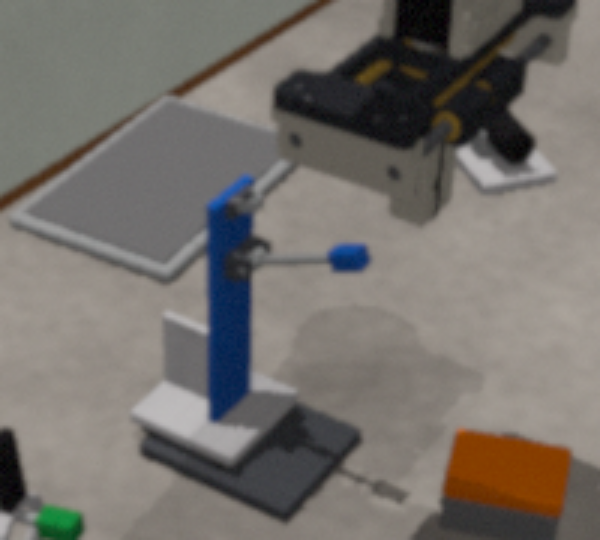

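The hook is about 20° above level with its block at (348,257). I'll press again, this time nearer the hinge side of the block.

Call:
{"op": "send_rows", "data": {
  "commands": [
    [1,[0.12,0,0],[0,-0.002,0]],
    [1,[0.11,0,0],[0,0,0]],
    [1,[0,0,-0.08],[0,0,0]],
    [1,[0,0,-0.06],[0,0,0]],
    [1,[0,0,0],[0,0,0]]
  ]
}}

```text
clock: 5.65
tool_pos: [0.5425, -0.1319, 0.2035]
orientation: [-179.9, -0.3, 92.8]
force: [0.1, -0.0, 0.2]
opening: 0.0004
```

Call:
{"op": "send_rows", "data": {
  "commands": [
    [1,[0,0,-0.04],[0,0,0]],
    [1,[0.01,0,-0.04],[0,0,0]],
    [1,[0.01,0,-0.03],[0,0,0]]
  ]
}}

```text
clock: 5.95
tool_pos: [0.5472, -0.1319, 0.1756]
orientation: [180.0, -0.3, 92.8]
force: [-0.2, -0.1, 0.1]
opening: 0.0004
```

Call:
{"op": "send_rows", "data": {
  "commands": [
    [1,[-0.02,0,-0.02],[0,0,0]],
    [1,[0,0,-0.02],[0,0,0]]
  ]
}}

```text
clock: 6.15
tool_pos: [0.5497, -0.1323, 0.1726]
orientation: [179.1, -0.0, 93.0]
force: [-4.5, 9.2, 37.2]
opening: 0.0003
```

Call:
{"op": "send_rows", "data": {
  "commands": [
    [1,[0,0,0.04],[0,0.002,0]],
    [1,[0,0,0.16],[0,0,0]],
    [0.6,[0,0.1,0.16],[0,0,0]],
    [0.6,[0,0.16,0.1],[0,0,0]]
  ]
}}

```text
clock: 6.55
tool_pos: [0.5491, -0.0685, 0.2892]
orientation: [179.9, -0.1, 92.8]
force: [1.5, 0.8, -0.4]
opening: 0.0114
```

Run:
```python
from h import *
s=snap('side'); c=s['color'][80:260,200:400]; cv2.imwrite('pics/a6.png',cv2.resize(c,None,fx=3,fy=3))
C=cloud(s);hsv=cv2.cvtColor(s['color'],cv2.COLOR_BGR2HSV); H,S,V=cv2.split(hsv)
m=(H>105)&(H<130)&(S>120)&(C[...,0]<.585)&(C[...,0]>.5)&(C[...,1]<-.09)&(C[...,2]>.1)
print(m.sum(),np.median(C[m],0),np.percentile(C[m],4,0),np.percentile(C[m],96,0))
m=(H>45)&(H<75)&(S>120)&(C[...,0]<.56)&(C[...,0]>.5)&(C[...,1]>.09)&(C[...,2]>.1)
print(m.sum(),np.median(C[m],0),np.percentile(C[m],4,0),np.percentile(C[m],96,0))
```

```text
87 [ 0.52597147 -0.13379146  0.17452156] [ 0.51738057 -0.14154933  0.16689632] [ 0.53564348 -0.13099275  0.17849653]
139 [0.53113487 0.12439109 0.17504828] [0.52274982 0.11612058 0.16671803] [0.54154333 0.12904824 0.17723532]
```

View pics/a6.png

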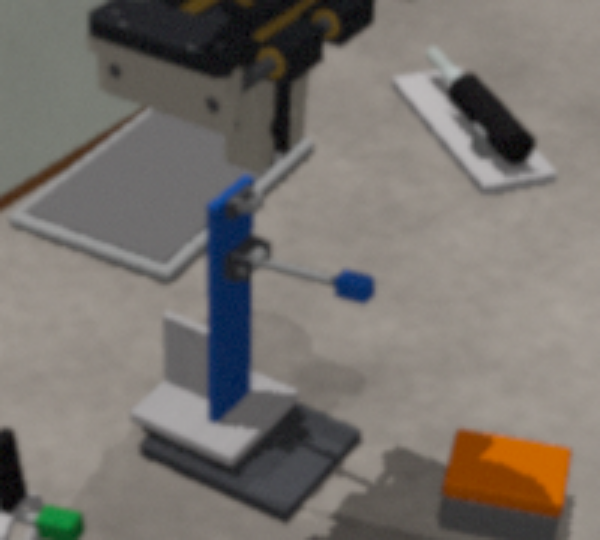

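The blue block at (355,286) is now at the same height as the green one (0.175 m), so the blue hook is on its stop. Next is the key: over the tab, jaws along the hinge.

Call:
{"op": "send_rows", "data": {
  "commands": [
    [0.5,[0.009,0.155,0.02],[0,0,0.006]],
    [0.5,[0.009,0.155,0],[0,0,0.006]],
    [0.5,[0.009,0.155,0],[0,0,0.006]],
    [0.5,[0.009,0.155,0],[0,0,0.006]],
    [0.5,[0.009,0.155,0],[0,0,0.006]],
    [0.5,[0,0,0],[0,0,0]]
  ]
}}

```text
clock: 7.2
tool_pos: [0.5627, 0.1392, 0.3009]
orientation: [179.1, -0.2, 104.2]
force: [0.0, -1.0, -1.3]
opening: 0.0437
```

Call:
{"op": "send_rows", "data": {
  "commands": [
    [0.5,[-0.012,-0.044,-0.1],[0,0.002,-0.002]],
    [0.5,[0,0,-0.12],[0,0,0]],
    [0.5,[0,0,0],[0,0,0]]
  ]
}}

```text
clock: 7.5
tool_pos: [0.5596, 0.1296, 0.2445]
orientation: [179.7, -0.4, 103.6]
force: [-0.0, -1.0, -0.7]
opening: 0.044
```

Run:
```python
from h import *
s=snap('side'); c=s['color'][130:330,110:310]; 
t=snap('top'); d=t['color'][100:260,130:290]
cv2.imwrite('pics/b1.png',np.hstack([cv2.resize(c,(400,400)),cv2.resize(d,(400,400))]))
```

```text
(no output)
```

View pics/b1.png

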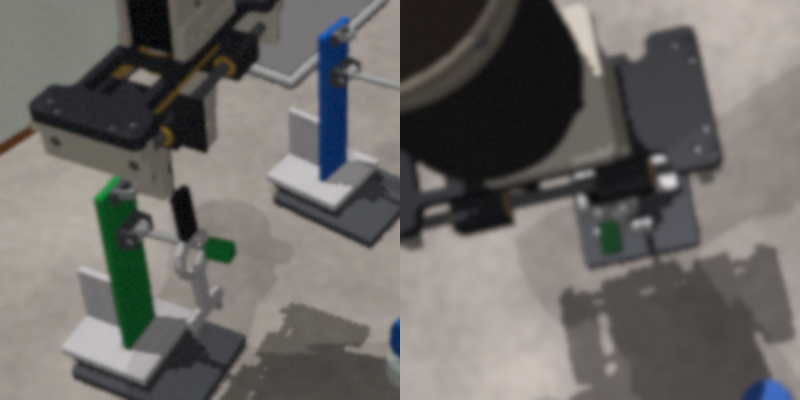

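The jaws straddle the tab, which is at (185,212) in the left view. I'll descend and grip.

Call:
{"op": "send_rows", "data": {
  "commands": [
    [0.5,[0,-0.004,-0.12],[0,0,0]],
    [0.5,[0,0,-0.12],[0,0,0]],
    [0.5,[0,0,0],[0,0,0]],
    [0.75,[0,0,0],[0,0,0]],
    [1,[0,0,0],[0,0,0]],
    [1,[0,0,0],[0,0,0]],
    [1,[0,0,0],[0,0,0]]
  ]
}}

```text
clock: 8.3
tool_pos: [0.5688, 0.1301, 0.2014]
orientation: [178.3, -0.5, 103.7]
force: [0.8, -0.5, -0.8]
opening: 0.0172
```

Run:
```python
from h import *
s=snap('side'); c=s['color'][130:330,110:310]; 
t=snap('top'); d=t['color'][100:260,130:290]
cv2.imwrite('pics/b2.png',np.hstack([cv2.resize(c,(400,400)),cv2.resize(d,(400,400))]))
```

```text
(no output)
```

View pics/b2.png

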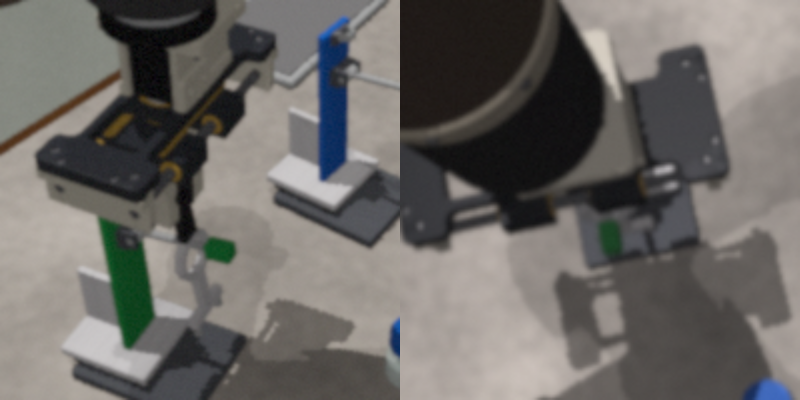

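Run:
```python
from h import *
o=sensors.get_obs()
for k in o: print(k,np.round(o[k],3))
s=snap('side'); C=cloud(s); c=s['color'][200:290,140:240]; cv2.imwrite('pics/b3.png',cv2.resize(c,(800,600*90//75 if 0 else 600)))
hsv=cv2.cvtColor(s['color'],cv2.COLOR_BGR2HSV); H,S,V=cv2.split(hsv)
m=(H>45)&(H<75)&(S>120)&(C[...,0]<.56)&(C[...,0]>.5)&(C[...,1]>.09)&(C[...,2]>.1)
print(m.sum(),np.median(C[m],0))
m=(H>45)&(H<75)&(S>120)&(C[...,0]>.6)&(C[...,0]<.65)&(C[...,1]>.09)&(C[...,2]>.05)
print(m.sum(),np.median(C[m],0))
```

```text
clock 8.4
joint_pos [ 3.2105e+01  1.1981e+01 -1.4750e+01  3.3000e-02 -6.1473e+01 -1.0847e+02]
qvel [ 0.056  0.104 -0.256  0.114  0.172 -0.035]
tau [-8.5000e-02 -4.4697e+01  2.7484e+01  6.4360e+00 -1.3200e-01  2.0000e-03]
tool_pos [0.569 0.13  0.201]
orientation [178.287  -0.541 103.658]
force [0.164 0.175 1.498]
moment [ 0.045  0.021 -0.021]
opening 0.017
141 [0.53035773 0.12460025 0.17491324]
731 [0.6165496  0.14989496 0.1027669 ]
```

View pics/b3.png

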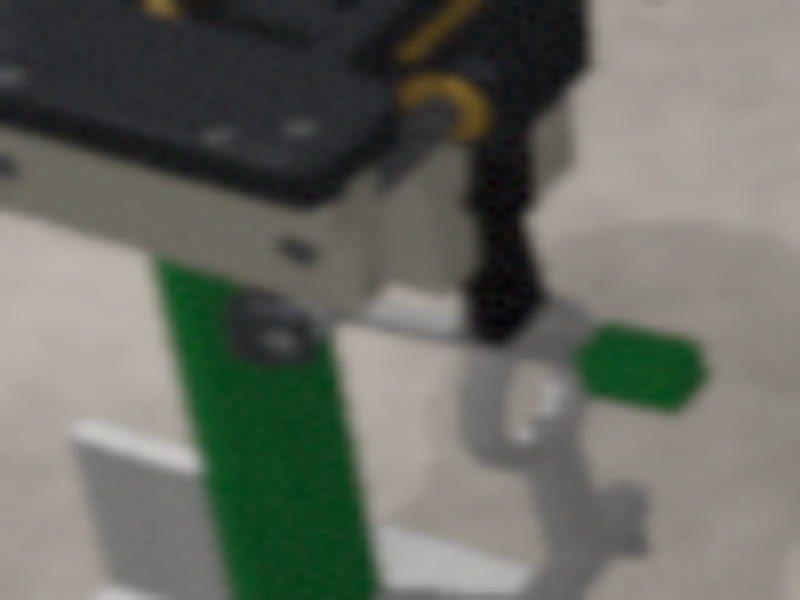

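Run:
```python
from h import *
s=snap('side'); C=cloud(s)
c,y=np.array([.6035,.139]),np.radians(13.4)
def L(P): d=P[:2]-c; return (1e3*np.array([d@[np.cos(y),np.sin(y)],d@[-np.sin(y),np.cos(y)],P[2]])).round()
for (u,v) in [(10,185),(100,220),(200,245),(300,270),(340,310),(365,250),(420,270),(450,310),(500,250),(505,320),(550,150),(520,370),(640,365),(270,330)]:
    px=(140+u/8,200+v*90/600); print((u,v),L(C[int(px[1]),int(px[0])]))
```

```text
(10, 185) [-13.  87. 276.]
(100, 220) [-31.  89. 275.]
(200, 245) [-51.  88. 276.]
(300, 270) [-67.  86. 274.]
(340, 310) [-74.  87. 267.]
(365, 250) [-79.  85. 283.]
(420, 270) [-45.  25. 213.]
(450, 310) [  74. -147.    1.]
(500, 250) [-46.   1. 199.]
(505, 320) [-49.   6. 181.]
(550, 150) [-49. -15. 216.]
(520, 370) [  44. -131.    2.]
(640, 365) [-75.   2. 175.]
(270, 330) [  4.  10. 161.]
```

Call:
{"op": "send_rows", "data": {
  "commands": [
    [0.5,[0,0,0],[0,0,0]],
    [0.5,[0,0,0],[0,0,0]],
    [0.5,[0,0,0],[0,0,0]]
  ]
}}

```text
clock: 8.8
tool_pos: [0.5685, 0.1301, 0.2008]
orientation: [178.3, -0.5, 103.7]
force: [-0.6, -0.5, -0.1]
opening: 0.0363
```

Call:
{"op": "send_rows", "data": {
  "commands": [
    [0.5,[-0.03,-0.006,0],[0,0.004,0]],
    [0.5,[-0.006,0,0],[0,0,0]]
  ]
}}

```text
clock: 9.0
tool_pos: [0.5585, 0.1284, 0.2003]
orientation: [179.9, -0.9, 103.7]
force: [-0.0, 0.4, 0.5]
opening: 0.0429
```

Call:
{"op": "send_rows", "data": {
  "commands": [
    [0.5,[0,0,-0.03],[0,0,0]]
  ]
}}

```text
clock: 9.1
tool_pos: [0.5589, 0.1286, 0.1934]
orientation: [179.8, -0.9, 103.7]
force: [0.7, 0.3, 0.9]
opening: 0.0436
```

Call:
{"op": "send_rows", "data": {
  "commands": [
    [0.5,[0,0,-0.03],[0.002,0,0]]
  ]
}}

```text
clock: 9.2
tool_pos: [0.5587, 0.1288, 0.1851]
orientation: [179.7, -1.6, 103.7]
force: [-0.2, -0.2, -0.0]
opening: 0.044
```

Call:
{"op": "send_rows", "data": {
  "commands": [
    [0.5,[0,0,0],[0,0,0]]
  ]
}}

```text
clock: 9.3
tool_pos: [0.558, 0.1284, 0.1836]
orientation: [179.8, -1.7, 103.6]
force: [0.3, 0.0, -0.7]
opening: 0.0438
```

Call:
{"op": "send_rows", "data": {
  "commands": [
    [0.7,[0,0,0],[0,0,0]]
  ]
}}

```text
clock: 9.4
tool_pos: [0.5579, 0.1282, 0.1833]
orientation: [179.8, -1.6, 103.6]
force: [0.6, 0.2, 1.1]
opening: 0.0402
```

Run:
```python
from h import *
s=snap('side'); C=cloud(s); c=s['color'][200:290,140:240]; cv2.imwrite('pics/b4.png',cv2.resize(c,(667,600)))
o=sensors.get_obs(); print(o['tool_pos'],o['force'],o['opening'])
```

```text
[0.55782033 0.12814241 0.1832045 ] [-0.29038165 -0.45659093 -0.09626671] 0.03636143604671025
```

View pics/b4.png

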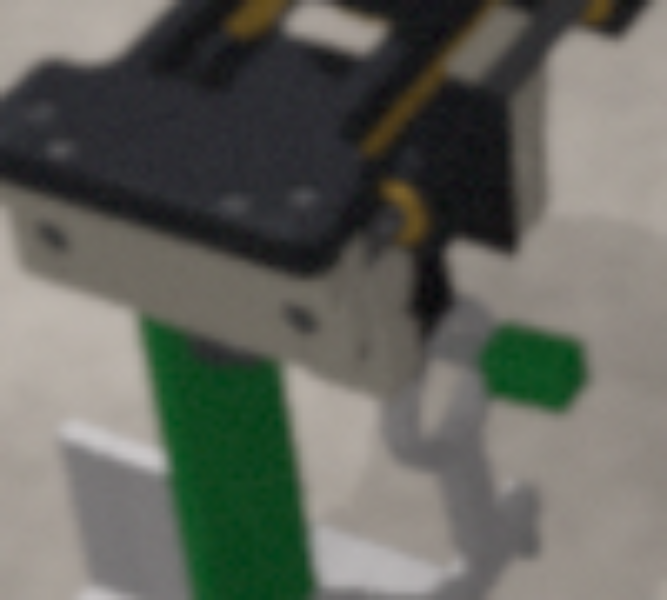

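Call:
{"op": "send_rows", "data": {
  "commands": [
    [0.7,[0.004,0,0.004],[-0.0045,0,0]],
    [0.75,[0,0,0],[0,0,0]]
  ]
}}

```text
clock: 9.65
tool_pos: [0.5592, 0.1279, 0.1846]
orientation: [-179.8, 0.1, 103.6]
force: [-0.5, 0.2, -0.2]
opening: 0.0246
```

Call:
{"op": "send_rows", "data": {
  "commands": [
    [0.85,[0,0,0],[0,0,0]]
  ]
}}

```text
clock: 9.75
tool_pos: [0.5593, 0.1282, 0.1847]
orientation: [-179.8, 0.1, 103.6]
force: [0.8, -0.7, -1.3]
opening: 0.0188
```

Call:
{"op": "send_rows", "data": {
  "commands": [
    [0.9,[0,0,0],[0,0,0]]
  ]
}}

```text
clock: 9.85
tool_pos: [0.5593, 0.1283, 0.1847]
orientation: [-179.8, 0.1, 103.7]
force: [0.7, -0.5, -1.3]
opening: 0.0175
```

Call:
{"op": "send_rows", "data": {
  "commands": [
    [0.95,[0,0,0],[0,0,0]]
  ]
}}

```text
clock: 9.95
tool_pos: [0.5592, 0.1284, 0.1847]
orientation: [-179.8, 0.1, 103.7]
force: [0.7, -0.2, -0.9]
opening: 0.0178
```

Gripped cleanly this time. I'll lift 11 mm so the eye centres on the rod, then look.

Call:
{"op": "send_rows", "data": {
  "commands": [
    [1,[0,0,0],[0,0,0]],
    [1,[0,0,0.02],[0,0,0]],
    [1,[0,0,0.022],[0,0,0]],
    [1,[0,0,0],[0,0,0]]
  ]
}}

```text
clock: 10.35
tool_pos: [0.5588, 0.1283, 0.1958]
orientation: [-179.8, 0.1, 103.6]
force: [0.5, -0.4, -1.7]
opening: 0.0173
```

```bash
cat > look.py <<'E'
from h import *
import sys
tag,x0,y0=sys.argv[1],int(sys.argv[2]),int(sys.argv[3])
s=snap('side'); c=s['color'][y0:y0+120,x0:x0+120]
t=snap('top'); X,Y=int(sys.argv[4]),int(sys.argv[5]); d=t['color'][Y:Y+100,X:X+60]
cv2.imwrite(f'pics/{tag}.png',np.hstack([cv2.resize(c,(540,540)),cv2.resize(d,(260,540))]))
o=sensors.get_obs(); print(o['tool_pos'].round(4),o['force'].round(1),o['opening'])
E
python3 look.py b5 140 190 190 130
```

```text
[0.5585 0.1281 0.195 ] [-0.2  0.3 -3. ] 0.01758386160029549
```

View pics/b5.png

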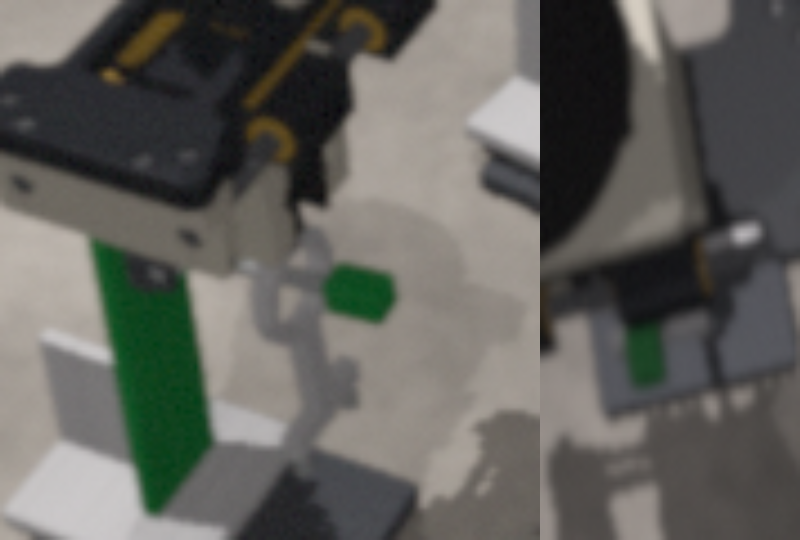

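```bash
python3 - <<'E'
from h import *
s=snap('side'); C=cloud(s)
c,y=np.array([.6035,.138]),np.radians(13.4)
d=C[...,:2]-c; lx=d@[np.cos(y),np.sin(y)]; ly=d@[-np.sin(y),np.cos(y)]; z=C[...,2]
m0=(lx<-25)&(lx>-62)&(abs(ly)<26)&(z>.06)
for a in range(70,200,10):
    m=m0&(z>a/1e3)&(z<=(a+10)/1e3)
    if m.sum()>3: print(a,m.sum(),'x',np.percentile(lx[m]*1e3,[4,50,96]).round(),'y',np.percentile(ly[m]*1e3,[4,50,96]).round())
E
cat > key.py <<'E'
from h import *
import sys
def run(cx,cy,yaw,x0=-62,x1=-25):
    s=snap('side'); C=cloud(s)
    y=np.radians(yaw); d=C[...,:2]-np.array([cx,cy]); lx=1e3*(d@np.array([np.cos(y),np.sin(y)])); ly=1e3*(d@np.array([-np.sin(y),np.cos(y)])); z=1e3*C[...,2]
    m0=(lx<x1)&(lx>x0)&(abs(ly)<26)&(z>60)
    print(m0.sum())
    for a in range(60,230,10):
        m=m0&(z>a)&(z<=a+10)
        if m.sum()>3: print(a,m.sum(),'x',np.percentile(lx[m],[4,50,96]).round(),'y',np.percentile(ly[m],[4,50,96]).round())
a=[float(v) for v in sys.argv[1:]]; run(*a)
E
python3 key.py .6035 .138 13.4
```

```text
1848
90 30 x [-58. -56. -52.] y [-16.  19.  22.]
100 124 x [-57. -56. -49.] y [-19.   7.  23.]
110 55 x [-57. -55. -50.] y [-14.   6.  18.]
120 41 x [-56. -54. -48.] y [-3.  6.  8.]
130 35 x [-55. -53. -47.] y [-2.  6.  8.]
140 55 x [-54. -52. -45.] y [-6.  0.  8.]
150 52 x [-53. -50. -44.] y [-13.   9.  21.]
160 96 x [-55. -48. -29.] y [-16.   2.  23.]
170 90 x [-61. -49. -43.] y [-15.  12.  21.]
180 30 x [-51. -49. -45.] y [-8. -2. 16.]
190 33 x [-58. -54. -48.] y [-12.  -7.  26.]
200 102 x [-59. -58. -47.] y [-21.  -7.  26.]
210 80 x [-60. -58. -53.] y [-20.  -6.  26.]
220 31 x [-60. -59. -57.] y [-19.  19.  26.]
```

The key is gripped with about 5° of pitch, and its eye centre is near 167 mm height, with the rod at 166 mm. I'll slide it out along the rod.

Call:
{"op": "send_rows", "data": {
  "commands": [
    [1,[-0.039,-0.0093,0.006],[0,0,0]],
    [1,[-0.039,-0.0093,0.006],[0,0,0]]
  ]
}}

```text
clock: 10.75
tool_pos: [0.5381, 0.1231, 0.1969]
orientation: [-179.6, 0.1, 103.6]
force: [-0.0, -0.5, -1.5]
opening: 0.0177
```

```bash
python3 look.py b6 140 190 190 130; python3 key.py .6035 .138 13.4 -92 -48 | head -12
```

```text
[0.5375 0.123  0.1974] [ 0.1 -0.2 -1. ] 0.01758170462968332
2275
90 27 x [-79. -78. -74.] y [-17.  18.  22.]
100 67 x [-79. -78. -72.] y [-18.   7.  24.]
110 105 x [-78. -76. -71.] y [-17.   7.  23.]
120 38 x [-77. -76. -70.] y [-4.  6.  8.]
130 40 x [-77. -75. -69.] y [-3.  6.  8.]
140 31 x [-76. -74. -69.] y [-3.  4.  9.]
150 53 x [-75. -72. -67.] y [-3.  5. 20.]
160 80 x [-83. -72. -56.] y [-14.   6.  22.]
170 152 x [-82. -72. -64.] y [-14.   4.  21.]
180 53 x [-72. -70. -64.] y [-12.  11.  18.]
190 15 x [-79. -71. -69.] y [-10.  -7.  18.]
```

View pics/b6.png

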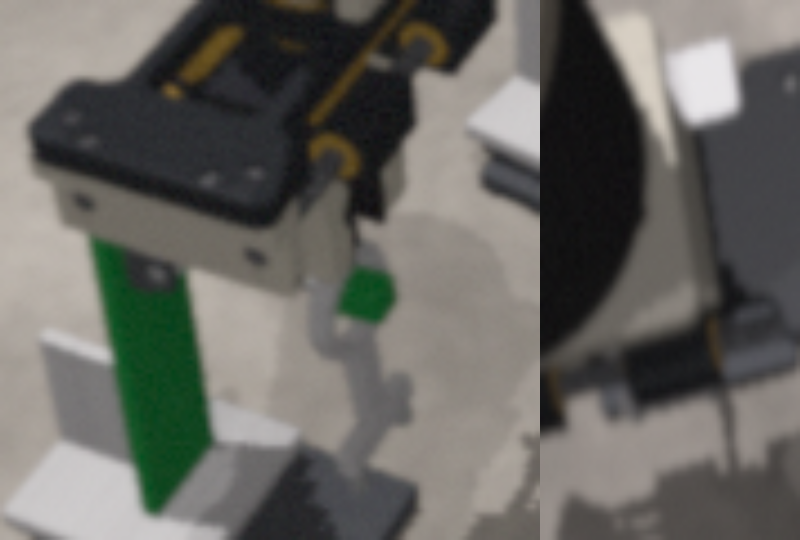

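The eye is passing over the block at (368,292) with no force. I'll continue out.

Call:
{"op": "send_rows", "data": {
  "commands": [
    [1,[-0.039,-0.0093,0.006],[0,0,0]],
    [1,[-0.039,-0.0093,0.006],[0,0,0]],
    [1,[-0.039,-0.0093,0.006],[0,0,0]],
    [1,[-0.05,-0.012,0.006],[0,0,0]],
    [1,[0,0,0],[0,0,0]]
  ]
}}

```text
clock: 11.4
tool_pos: [0.4927, 0.1123, 0.2043]
orientation: [-179.7, 0.1, 103.6]
force: [0.0, -0.4, -2.1]
opening: 0.0175
```

```bash
python3 look.py b7 140 190 190 130; python3 key.py .6035 .138 13.4 -135 -90
```

```text
[0.4941 0.1129 0.2043] [ 0.5 -0.9 -1.9] 0.017594177187394318
2015
90 5 x [-123. -120. -118.] y [18. 20. 21.]
100 27 x [-123. -122. -117.] y [-15.  17.  22.]
110 133 x [-123. -121. -115.] y [-19.   8.  23.]
120 41 x [-122. -120. -115.] y [-9.  6. 22.]
130 36 x [-121. -120. -114.] y [-2.  6.  8.]
140 43 x [-121. -119. -113.] y [-2.  6.  8.]
150 60 x [-120. -118. -111.] y [-9.  1. 12.]
160 76 x [-119. -115. -111.] y [-15.  -8.  20.]
170 59 x [-118. -115. -110.] y [-16.  19.  22.]
180 58 x [-117. -115. -109.] y [-15.  17.  21.]
190 10 x [-116. -115. -114.] y [-9. -5. 13.]
200 32 x [-125. -122. -115.] y [-16.  -8.  24.]
210 72 x [-126. -124. -115.] y [-19.  -8.  25.]
220 27 x [-126. -124. -123.] y [-5. 19. 26.]
```

View pics/b7.png

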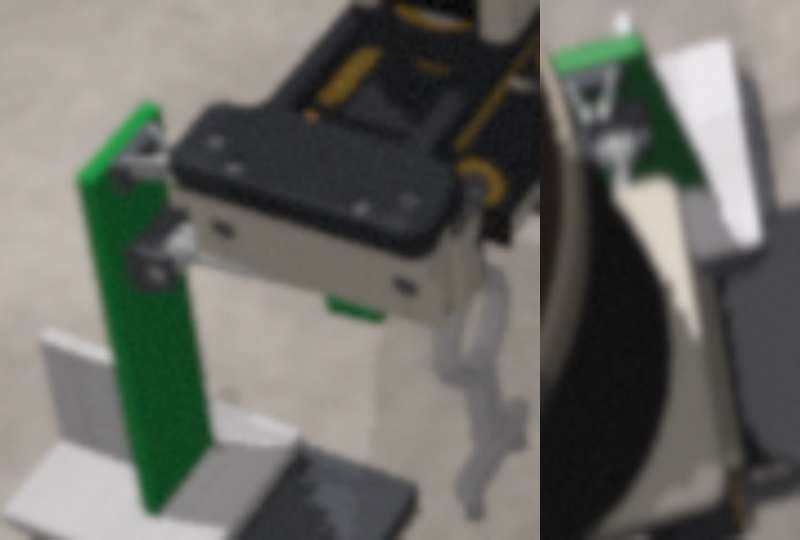

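The key is free of the green hook. I'll carry it across to in front of the blue hook and turn it to the blue yaw.

Call:
{"op": "send_rows", "data": {
  "commands": [
    [1,[-0.05,-0.02,0.02],[0,0,0]],
    [1,[0,-0.12,0],[0,0,-0.005]],
    [1,[0,-0.14,0],[0,0,-0.005]],
    [1,[0,-0.14,0],[0,0,-0.005]],
    [1,[0,-0.14,0],[0,0,-0.005]],
    [1,[0,-0.14,0],[0,0,-0.005]],
    [1,[0,-0.14,0],[0,0,-0.005]],
    [1,[0,-0.1,0],[0,0,0]],
    [1,[0,0,0],[0,0,0]]
  ]
}}

```text
clock: 12.45
tool_pos: [0.4788, -0.1299, 0.2107]
orientation: [-179.8, 0.1, 92.6]
force: [-1.0, 1.1, -1.9]
opening: 0.0176
```

Call:
{"op": "send_rows", "data": {
  "commands": [
    [1,[0.02,-0.042,-0.026],[0,0,0.001]],
    [1,[0,0,0],[0,0,0]]
  ]
}}

```text
clock: 12.65
tool_pos: [0.4832, -0.1414, 0.2044]
orientation: [-179.8, 0.1, 92.8]
force: [-0.7, 0.2, -2.2]
opening: 0.0174
```

```bash
python3 look.py c1 250 100 330 130; python3 key.py .6017 -.133 3 -135 -90
```

```text
[ 0.4834 -0.1406  0.2052] [-0.6  0.5 -2.7] 0.01802858282148907
1623
100 27 x [-130. -128. -124.] y [-18.  17.  20.]
110 79 x [-130. -128. -122.] y [-23.   9.  21.]
120 45 x [-129. -127. -121.] y [-18.   4.  13.]
130 28 x [-128. -126. -120.] y [-4.  3.  5.]
140 35 x [-127. -125. -119.] y [-5.  3.  6.]
150 28 x [-126. -125. -118.] y [-10.  -1.   7.]
160 68 x [-126. -122. -117.] y [-17.  -8.  18.]
170 51 x [-124. -121. -117.] y [-20.  14.  21.]
180 47 x [-123. -121. -115.] y [-16.  14.  18.]
190 27 x [-122. -120. -115.] y [-5.  7. 13.]
200 22 x [-130. -124. -111.] y [-12.  15.  24.]
210 115 x [-132. -126. -111.] y [-20.  22.  25.]
220 75 x [-132. -130. -116.] y [-22. -10.  24.]
```

View pics/c1.png

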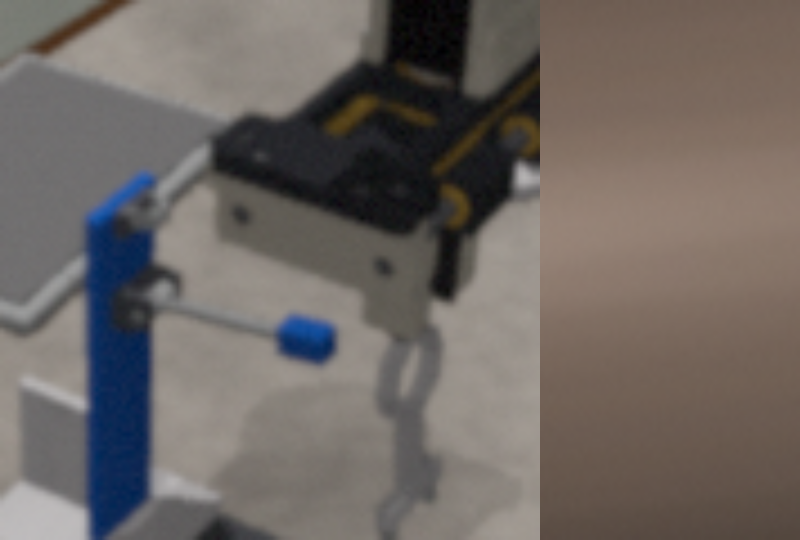

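The key hangs at the right height in front of the block. The block is at (308,340) and the eye at (410,375). I'll insert along the rod.

Call:
{"op": "send_rows", "data": {
  "commands": [
    [1,[0.037,0.002,-0.0045],[0,0,0]],
    [1,[0.037,0.002,-0.0045],[0,0,0]],
    [1,[0.037,0.002,-0.0045],[0,0,0]]
  ]
}}

```text
clock: 13.1
tool_pos: [0.513, -0.1372, 0.203]
orientation: [180.0, 0.1, 93.0]
force: [-0.2, 1.1, -1.0]
opening: 0.0181
```

```bash
python3 look.py c2 250 100 330 130; python3 key.py .6017 -.133 3 -108 -85
```

```text
[ 0.5134 -0.1373  0.2025] [-0.5 -0.4 -2.7] 0.01749275800792053
1146
90 8 x [-99. -97. -94.] y [-16.  18.  21.]
100 32 x [-99. -98. -93.] y [-18.  15.  22.]
110 88 x [-99. -97. -92.] y [-19.   6.  23.]
120 28 x [-98. -96. -90.] y [-5.  4.  7.]
130 30 x [-97. -95. -89.] y [-4.  5.  7.]
140 30 x [-96. -95. -89.] y [-4.  4.  7.]
150 50 x [-96. -93. -88.] y [-9. -1. 10.]
160 56 x [-95. -92. -86.] y [-17. -10.  20.]
170 49 x [-94. -91. -86.] y [-17.  18.  23.]
180 50 x [-93. -91. -86.] y [-15.  12.  19.]
190 7 x [-91. -89. -86.] y [ 1. 10. 11.]
200 43 x [-101.  -97.  -87.] y [-16.  -6.  25.]
210 86 x [-102.  -99.  -89.] y [-22.  -7.  26.]
220 69 x [-102. -100.  -92.] y [-21.  -8.  25.]
```

View pics/c2.png

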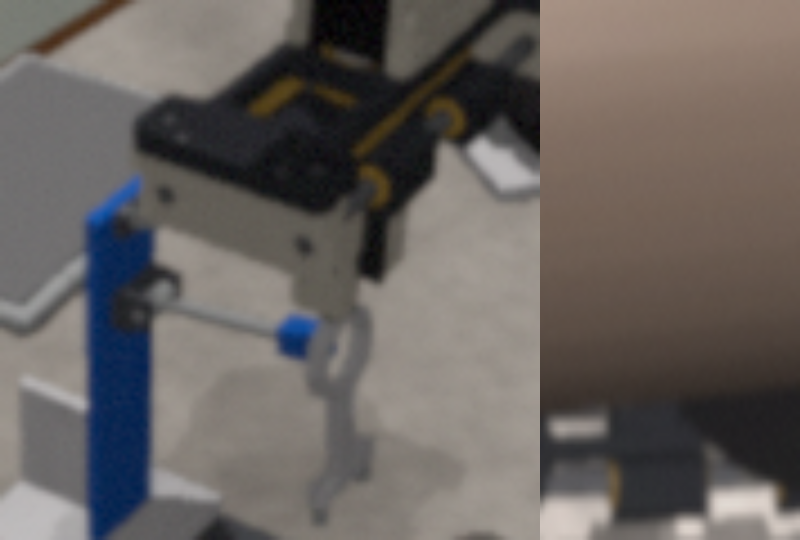

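The eye is at the block end, in line. I'll continue in.

Call:
{"op": "send_rows", "data": {
  "commands": [
    [1,[0.037,-0.003,-0.0045],[0,0,0]],
    [1,[0.037,0.002,-0.0045],[0,0,0]]
  ]
}}

```text
clock: 13.45
tool_pos: [0.5313, -0.1377, 0.2002]
orientation: [-179.9, 0.1, 93.0]
force: [0.8, -0.2, -1.4]
opening: 0.0179
```

Call:
{"op": "send_rows", "data": {
  "commands": [
    [1,[0.037,0.002,-0.0045],[0,0,0]],
    [1,[0.037,0.002,-0.0045],[0,0,0]],
    [1,[0.02,0,0],[0,0,0]],
    [1,[0,0,0],[0,0,0]]
  ]
}}

```text
clock: 13.85
tool_pos: [0.5584, -0.1367, 0.1969]
orientation: [-179.9, 0.1, 93.0]
force: [-0.9, 0.6, -1.2]
opening: 0.0176
```

```bash
python3 look.py c3 250 100 330 130; python3 key.py .6017 -.133 3 -70 -35
```

```text
[ 0.5576 -0.1367  0.197 ] [-1.3 -0.3 -1.8] 0.017767327220672847
1650
90 20 x [-56. -53. -50.] y [-19.   1.  20.]
100 55 x [-56. -54. -46.] y [-18.   7.  21.]
110 68 x [-55. -52. -46.] y [-19.   4.  20.]
120 28 x [-54. -52. -46.] y [-6.  3.  6.]
130 33 x [-53. -50. -45.] y [-8.  3.  6.]
140 23 x [-52. -50. -45.] y [-5.  2.  5.]
150 49 x [-51. -49. -43.] y [-15.  -3.  17.]
160 76 x [-68. -49. -42.] y [-17.   2.  21.]
170 80 x [-69. -49. -42.] y [-17.   4.  19.]
180 41 x [-48. -47. -40.] y [-10.   8.  16.]
190 16 x [-56. -53. -45.] y [-14.  -9.  22.]
200 99 x [-58. -52. -38.] y [-20.  16.  25.]
210 104 x [-58. -55. -43.] y [-22.  -7.  25.]
220 66 x [-58. -56. -48.] y [-24.  -9.  25.]
```

View pics/c3.png

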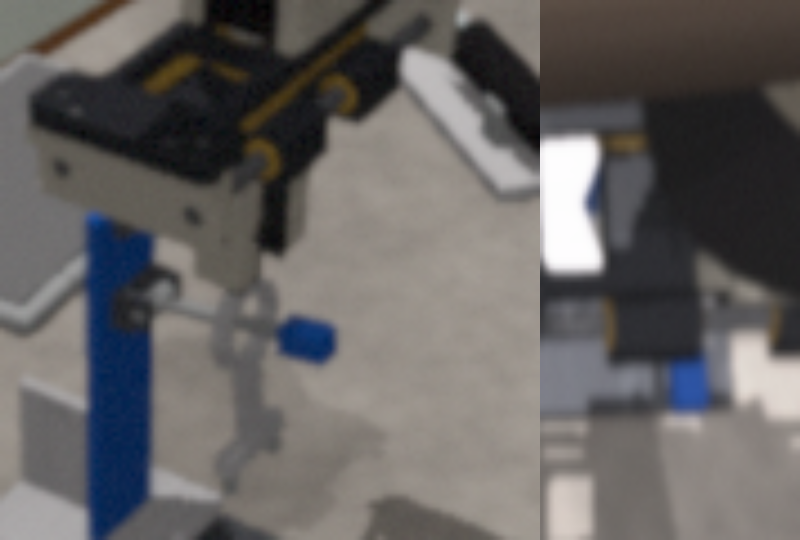

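The eye at (245,325) surrounds the rod at the seat. I'll lower it onto the rod.

Call:
{"op": "send_rows", "data": {
  "commands": [
    [1,[0,0,-0.016],[0,0,0]],
    [1,[0,0,-0.016],[0,0,0]],
    [1,[0,0,0],[0,0,0]]
  ]
}}

```text
clock: 14.3
tool_pos: [0.5566, -0.1367, 0.1888]
orientation: [-179.9, 0.1, 93.0]
force: [0.1, -0.6, -1.3]
opening: 0.0178
```

Call:
{"op": "send_rows", "data": {
  "commands": [
    [1,[0,0,-0.007],[0,0,0]],
    [1,[0,0,0],[0,0,0]]
  ]
}}

```text
clock: 14.5
tool_pos: [0.5563, -0.1367, 0.1869]
orientation: [-179.9, 0.1, 93.0]
force: [0.2, 0.1, -1.1]
opening: 0.0179
```

Call:
{"op": "send_rows", "data": {
  "commands": [
    [1,[0,0,-0.008],[0,0,0]],
    [1,[0,0,0],[0,0,0]],
    [0.9,[0,0,0],[0,0,0]],
    [0.8,[0,0,0],[0,0,0]],
    [0.7,[0,0,0],[0,0,0]],
    [0.6,[0,0,0],[0,0,0]],
    [0.5,[0,0,0],[0,0,0]],
    [0.5,[0,0,0],[0,0,0]]
  ]
}}

```text
clock: 15.3
tool_pos: [0.5573, -0.1369, 0.186]
orientation: [180.0, 0.1, 93.0]
force: [0.1, 0.4, -0.3]
opening: 0.0416
```

```bash
python3 look.py c4 250 100 330 130; python3 key.py .6017 -.133 3 -70 -35
```

```text
[ 0.5572 -0.1369  0.186 ] [-0.2 -0.5 -0.7] 0.04341874728129514
1388
80 25 x [-57. -54. -50.] y [-22.  10.  15.]
90 74 x [-56. -55. -48.] y [-25.   3.  16.]
100 38 x [-56. -54. -48.] y [-23.  -5.   4.]
110 31 x [-54. -53. -46.] y [-9. -0.  3.]
120 28 x [-54. -52. -47.] y [-10.   0.   3.]
130 39 x [-53. -51. -45.] y [-12.  -2.   5.]
140 46 x [-52. -49. -43.] y [-17. -11.  17.]
150 28 x [-52. -48. -44.] y [-18.  17.  19.]
160 76 x [-68. -49. -43.] y [-16.   5.  17.]
170 59 x [-69. -49. -46.] y [-10.   1.  11.]
180 42 x [-55. -47. -40.] y [-25.  -5.  12.]
190 58 x [-57. -47. -40.] y [-25. -22.   5.]
200 42 x [-57. -50. -45.] y [-25. -22.  23.]
210 18 x [-57. -55. -45.] y [-25. -22.  24.]
220 6 x [-57. -57. -56.] y [21. 23. 26.]
```

View pics/c4.png

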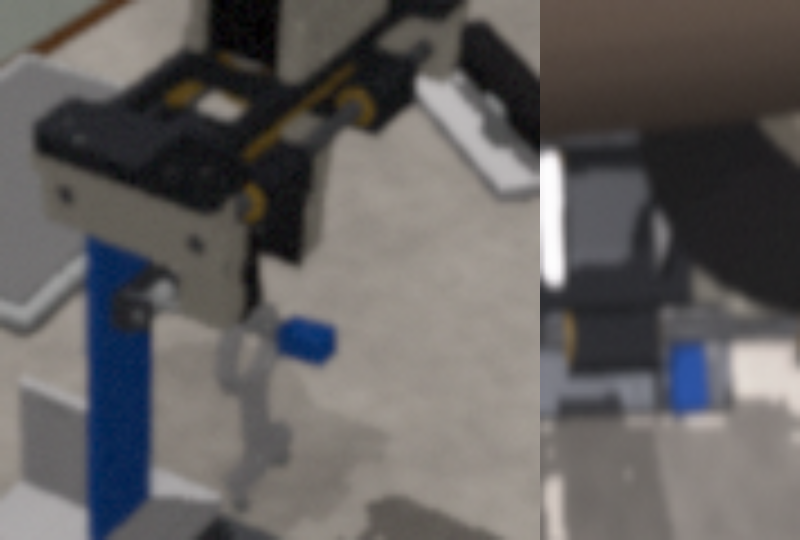

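The key hangs on the blue rod with the jaws open around its tab. I'll rise straight up, then check.

Call:
{"op": "send_rows", "data": {
  "commands": [
    [0.5,[0,0,0],[0,0,0]],
    [0.5,[0,0,0.06],[0,0,0]],
    [0.5,[0,0,0.1],[0,0,0]],
    [0.5,[0,0,0.15],[0,0,0]],
    [0.5,[-0.02,0.15,0.1],[0,0,0]],
    [0.5,[-0.05,0.18,0],[0,0,0]],
    [0.5,[-0.05,0.18,0],[0,0,0]],
    [0.5,[-0.05,0.18,0],[0,0,0]]
  ]
}}

```text
clock: 16.25
tool_pos: [0.5131, 0.036, 0.2912]
orientation: [-179.9, 0.1, 92.4]
force: [0.4, 1.7, 0.2]
opening: 0.0436
```

```bash
python3 look.py c5 220 90 330 110; python3 key.py .6017 -.133 3 -60 -35
```

```text
[0.5125 0.0389 0.2912] [ 1.   0.1 -0.4] 0.04397498481709446
605
80 26 x [-57. -55. -51.] y [-22.  10.  16.]
90 75 x [-57. -55. -48.] y [-23.   5.  17.]
100 40 x [-56. -53. -48.] y [-22.  -0.  12.]
110 31 x [-55. -53. -48.] y [-9.  0.  4.]
120 25 x [-54. -52. -46.] y [-7.  2.  3.]
130 40 x [-53. -51. -45.] y [-10.  -2.   5.]
140 50 x [-52. -48. -43.] y [-18. -11.  17.]
150 27 x [-51. -48. -43.] y [-18.  18.  20.]
160 68 x [-57. -49. -42.] y [-17.   8.  17.]
170 46 x [-55. -48. -42.] y [-10.   4.  11.]
180 42 x [-49. -47. -42.] y [-6.  6. 10.]
190 40 x [-48. -46. -41.] y [-7.  7. 11.]
200 42 x [-47. -45. -39.] y [-7.  7. 11.]
210 50 x [-46. -43. -38.] y [-5.  4. 11.]
```

View pics/c5.png

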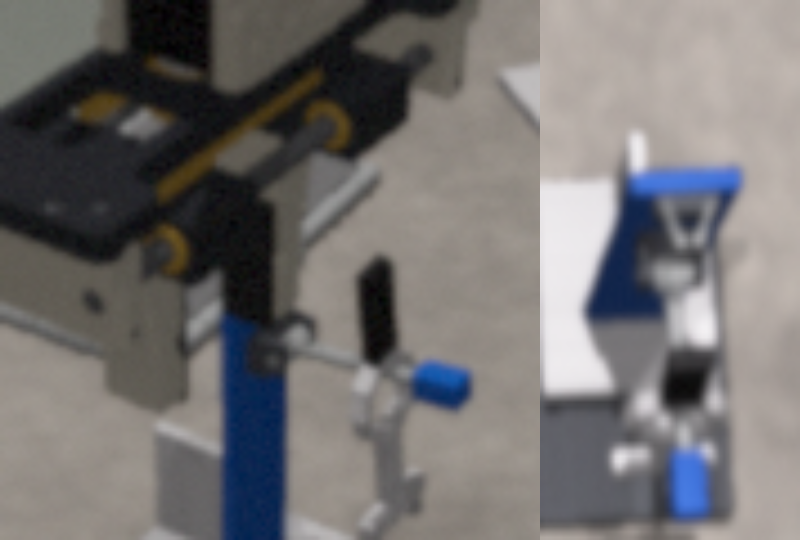

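The key hangs still on the blue rod at local x ≈ -45 mm, centred. Now the green hook: I'll yaw, tilt the tool 45° forward, and come to its block with the jaws along the hinge.

Call:
{"op": "send_rows", "data": {
  "commands": [
    [0.5,[-0.03,0.09,0],[0,0,0.008]],
    [0.5,[-0.03,0.09,0],[0,0,0.008]],
    [0.5,[-0.03,0.09,0],[0,0,0.008]],
    [0.5,[-0.02,0,0],[0,0,0.006]],
    [0.5,[0,0,0],[0.0048,-0.0203,0]],
    [0.5,[0,0,0],[0.0048,-0.0203,0]],
    [0.5,[0,0,0],[0.0048,-0.0203,0]],
    [0.5,[0,0,0],[0.0048,-0.0203,0]],
    [0.5,[0,0,0],[0.0048,-0.0203,0]],
    [0.5,[0,0,0],[0.0048,-0.0203,0]],
    [0.5,[0,0,0],[0,0,0]]
  ]
}}

```text
clock: 17.5
tool_pos: [0.5058, 0.1007, 0.3278]
orientation: [137.0, -0.3, 103.8]
force: [-0.3, -0.8, -0.7]
opening: 0.0439
```

```bash
cat > gl.py <<'E'
from h import *
o=sensors.get_obs(); c,y=np.array([.6035,.138]),np.radians(13.4)
def lv(v): return np.array([v[0]*np.cos(y)+v[1]*np.sin(y),-v[0]*np.sin(y)+v[1]*np.cos(y),v[2]])
p=o['tool_pos'].copy(); p[:2]-=c
R=Rot.from_euler('xyz',o['orientation'],degrees=True).as_matrix()
print('tcp local mm',(1e3*lv(p)).round(1),'toolz',lv(R[:,2]).round(3),'toolx',lv(R[:,0]).round(3),'force',lv(o['force']).round(1),'open',o['opening'],'J',o['joint_pos'].round(),o['clock'])
p=p+0; g=lv(p)-lv(R[:,2])*.0188; print('grasp local',(1e3*g).round(1))
E
python3 gl.py
```

```text
tcp local mm [-103.7  -13.7  327.8] toolz [ 0.681  0.008 -0.732] toolx [-0.007  1.     0.005] force [-0.4 -0.7 -0.7] open 0.04394780053612988 J [  38.  -23.  -58.   48.  -22. -155.] 17.5
grasp local [-116.5  -13.8  341.6]
```

Joint 3 is near its limit at this tilt, so I'll reduce the tilt to about 25° and come lower.

Call:
{"op": "send_rows", "data": {
  "commands": [
    [0.5,[0,0.02,0],[-0.0039,0.0162,0]],
    [0.5,[0,0.02,0],[-0.0039,0.0162,0]],
    [0.5,[0,0.02,0],[-0.0039,0.0162,0]],
    [0.5,[0,0,-0.1],[0,0,0]],
    [0.5,[0,0,0],[0,0,0]]
  ]
}}

```text
clock: 18.0
tool_pos: [0.5033, 0.1072, 0.2985]
orientation: [155.3, 0.0, 103.4]
force: [-0.8, -0.8, -1.0]
opening: 0.0442
```

```bash
python3 gl.py
```

```text
tcp local mm [-104.6   -6.7  298.5] toolz [ 0.418 -0.001 -0.908] toolx [-0.     1.    -0.001] force [-0.9 -0.6 -1. ] open 0.044166420206483495 J [  42.  -13.  -38.   17.  -45. -129.] 18.0
grasp local [-112.5   -6.7  315.6]
```

Call:
{"op": "send_rows", "data": {
  "commands": [
    [0.5,[0.01,0.016,-0.15],[0,0,0]],
    [0.5,[0.01,0.016,-0.15],[0,0,0]],
    [0.5,[0,0,0],[0,0,0]]
  ]
}}

```text
clock: 18.3
tool_pos: [0.5091, 0.1136, 0.2236]
orientation: [155.2, 0.2, 103.4]
force: [0.5, -0.1, 0.5]
opening: 0.0437
```

```bash
python3 gl.py; python3 look.py d1 130 180 170 130
```

```text
tcp local mm [-97.5  -1.8 223.6] toolz [ 0.419 -0.003 -0.908] toolx [ 0.     1.    -0.003] force [ 0.5 -0.2  0.5] open 0.04365114178456324 J [  42.   -9.  -47.   22.  -32. -135.] 18.3
grasp local [-105.4   -1.8  240.6]
[0.5112 0.1152 0.2286] [0.3 0.2 1. ] 0.04361932475902746
```

View pics/d1.png

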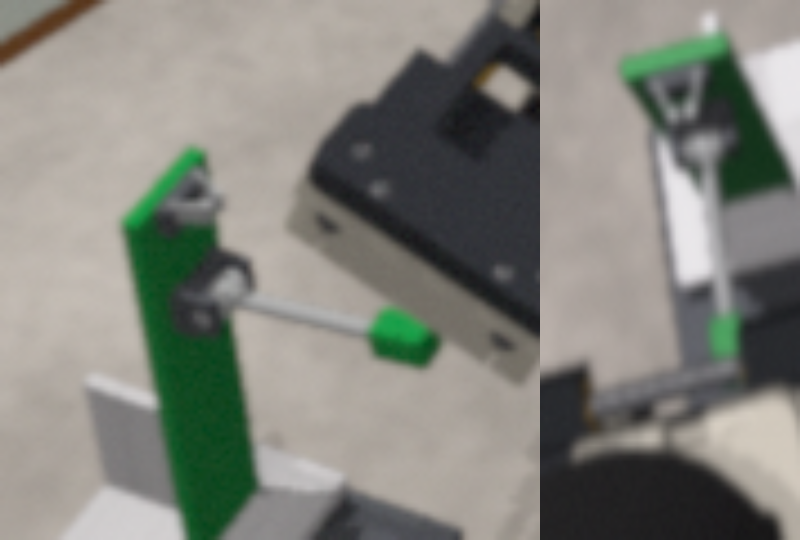

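Call:
{"op": "send_rows", "data": {
  "commands": [
    [0.5,[0.04,0.01,-0.1],[0,0,0]],
    [0.5,[0,0,0],[0,0,0]]
  ]
}}

```text
clock: 18.6
tool_pos: [0.5237, 0.1186, 0.2091]
orientation: [154.4, -0.0, 103.4]
force: [-1.0, -0.2, -0.8]
opening: 0.0437
```

```bash
python3 gl.py
```

```text
tcp local mm [-82.1  -0.4 209.1] toolz [ 0.432  0.001 -0.902] toolx [-0.001  1.     0.   ] force [-1.   0.1 -0.8] open 0.043683801258297926 J [  40.   -7.  -48.   25.  -28. -137.] 18.6
grasp local [-90.3  -0.4 226. ]
```

Call:
{"op": "send_rows", "data": {
  "commands": [
    [0.5,[0,0,0.02],[-0.0048,0.02,0]],
    [0.5,[0,0,0],[-0.0048,0.02,0]],
    [0.5,[0,0,0],[0,0,0]]
  ]
}}

```text
clock: 18.9
tool_pos: [0.5147, 0.1135, 0.2132]
orientation: [170.2, 0.1, 103.8]
force: [0.8, -0.2, -0.2]
opening: 0.0438
```

```bash
python3 gl.py
```

```text
tcp local mm [-92.   -3.2 213.2] toolz [ 0.17  -0.001 -0.985] toolx [-0.008  1.    -0.002] force [ 0.7 -0.4 -0.2] open 0.043835510889310016 J [  37.    1.  -29.    5.  -52. -116.] 18.9
grasp local [-95.2  -3.2 231.7]
```

Call:
{"op": "send_rows", "data": {
  "commands": [
    [0.5,[0.06,0.025,0],[0,0,0]],
    [0.5,[0.02,0.008,-0.08],[0,0,0]],
    [0.5,[0,0,-0.06],[0,0,0]],
    [0.5,[0,0,0],[0,0,0]]
  ]
}}

```text
clock: 19.3
tool_pos: [0.5386, 0.125, 0.1884]
orientation: [169.3, -0.2, 104.0]
force: [0.2, -0.4, -0.3]
opening: 0.0439
```

```bash
python3 gl.py; python3 look.py d2 130 180 170 130
```

```text
tcp local mm [-66.1   2.4 188.4] toolz [ 0.185  0.006 -0.983] toolx [-0.01   1.     0.004] force [ 0.1 -0.4 -0.3] open 0.0438728584149937 J [  36.    4.  -29.    5.  -47. -115.] 19.3
grasp local [-69.6   2.3 206.8]
[0.5394 0.1254 0.19  ] [ 0.2 -0.4  1. ] 0.04372469956413514
```

View pics/d2.png

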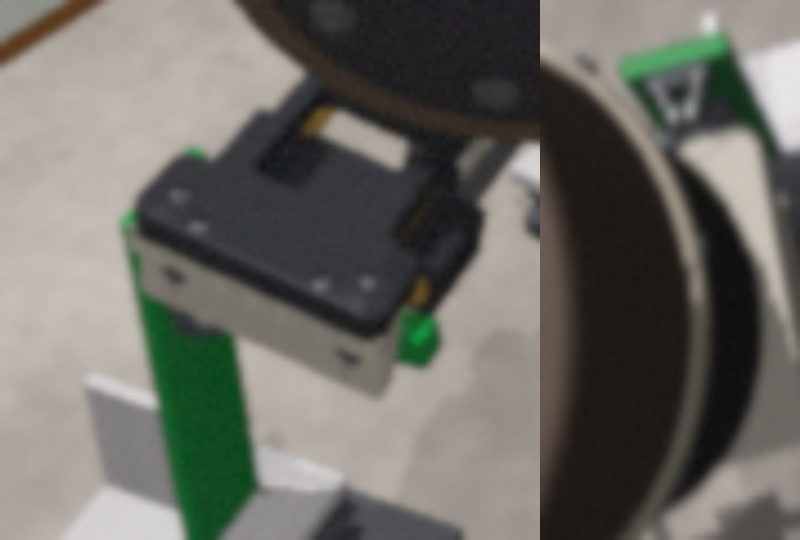

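Call:
{"op": "send_rows", "data": {
  "commands": [
    [0.5,[-0.012,-0.015,-0.06],[0,0,0]],
    [0.5,[0,0,-0.06],[0,0,0]],
    [0.5,[0,0,-0.03],[0,0,0]],
    [0.5,[0,0,0],[0,0,0]]
  ]
}}

```text
clock: 19.8
tool_pos: [0.5382, 0.1232, 0.1594]
orientation: [168.6, -0.4, 104.1]
force: [0.9, -0.5, -0.4]
opening: 0.0437
```

```bash
python3 gl.py
```

```text
tcp local mm [-67.    0.8 159.4] toolz [ 0.198  0.01  -0.98 ] toolx [-0.012  1.     0.007] force [ 0.8 -0.7 -0.4] open 0.0436954595200975 J [  36.    6.  -32.    6.  -42. -116.] 19.8
grasp local [-70.7   0.6 177.8]
```

Call:
{"op": "send_rows", "data": {
  "commands": [
    [0.5,[0,-0.003,-0.035],[0,0,0]],
    [0.6,[0,0,0],[0,0,0]],
    [0.75,[0,0,0],[0,0,0]],
    [0.85,[0,0,0],[0,0,0]],
    [0.9,[0,0,0],[0,0,0]],
    [0.95,[0,0,0],[0,0,0]]
  ]
}}

```text
clock: 20.4
tool_pos: [0.539, 0.1214, 0.153]
orientation: [168.5, -0.3, 104.1]
force: [2.6, -9.3, 0.8]
opening: 0.0138
```

```bash
python3 gl.py
```

```text
tcp local mm [-66.6  -1.2 153. ] toolz [ 0.2    0.008 -0.98 ] toolx [-0.013  1.     0.005] force [ 0.4 -9.7  0.8] open 0.013791476392317785 J [  36.    6.  -33.    6.  -41. -116.] 20.4
grasp local [-70.3  -1.4 171.4]
```

The block is pinched (13.8 mm). I'll lift it along the arc, turning the tool with it.

Call:
{"op": "send_rows", "data": {
  "commands": [
    [1,[-0.001,-0.004,0.028],[-0.0039,0.0162,0]],
    [1,[0.0016,0,0.028],[-0.0039,0.0162,0]],
    [1,[0.0043,0.001,0.028],[-0.0039,0.0162,0]]
  ]
}}

```text
clock: 20.7
tool_pos: [0.5367, 0.1204, 0.1747]
orientation: [-173.2, -0.7, 104.0]
force: [4.0, -3.1, -5.9]
opening: 0.0133
```

```bash
python3 gl.py
```

```text
tcp local mm [-69.   -1.6 174.7] toolz [-0.119  0.011 -0.993] toolx [-0.011  1.     0.012] force [ 3.2 -3.9 -5.9] open 0.013274968425366337 J [  31.   15.  -13.   -3.  -68. -106.] 20.7
grasp local [-66.8  -1.8 193.4]
```

Call:
{"op": "send_rows", "data": {
  "commands": [
    [1,[0.014,0.001,0.026],[-0.0039,0.0162,0]],
    [1,[0.014,0.001,0.025],[-0.0039,0.0162,0]],
    [1,[0.013,0.001,0.024],[-0.0039,0.0162,0]]
  ]
}}

```text
clock: 21.0
tool_pos: [0.548, 0.1226, 0.1946]
orientation: [-154.6, -1.0, 103.7]
force: [-0.4, 3.4, -1.2]
opening: 0.0137
```

```bash
python3 gl.py;  python3 look.py d3 130 180 170 130
```

```text
tcp local mm [-57.6  -2.1 194.6] toolz [-0.43   0.014 -0.903] toolx [-0.005  1.     0.018] force [ 0.3  3.4 -1.2] open 0.013699118387452204 J [  28.   28.    5.   -7.  -92. -102.] 21.0
grasp local [-49.5  -2.3 211.6]
[0.5485 0.1228 0.1916] [-2.2  2.7  3.5] 0.01342222226366569
```

View pics/d3.png

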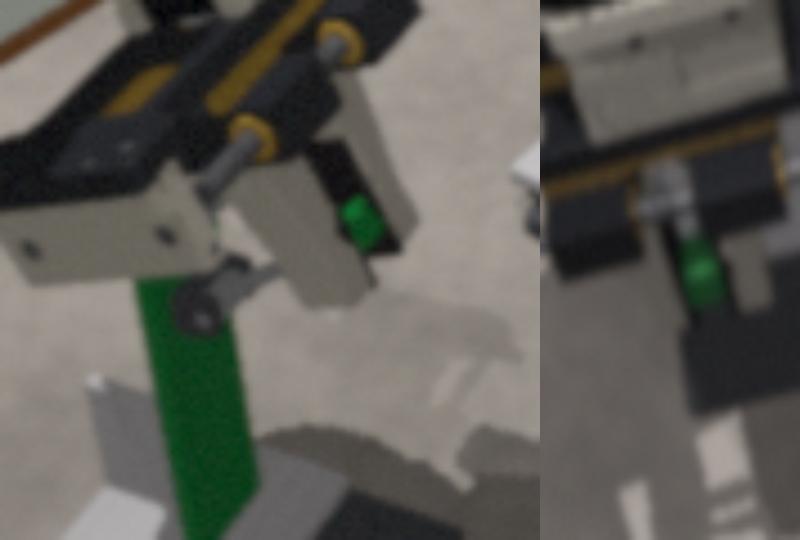

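The hook rises with the pinch and is about 46° up; the block is at (362,222). Two more steps.

Call:
{"op": "send_rows", "data": {
  "commands": [
    [1,[0.0155,0.004,0.024],[-0.0039,0.0162,0]],
    [1,[0.0175,0.004,0.022],[-0.0039,0.0162,0]],
    [1,[0.0,0,0],[0,0,0]]
  ]
}}

```text
clock: 21.4
tool_pos: [0.5554, 0.1245, 0.2025]
orientation: [-141.5, -0.9, 103.5]
force: [-2.4, -0.1, 3.5]
opening: 0.014
```

```bash
python3 gl.py
```

```text
tcp local mm [-49.9  -2.  202.5] toolz [-0.622  0.011 -0.783] toolx [-0.001  1.     0.015] force [-2.3  0.5  3.5] open 0.01400569094767756 J [  26.   36.   16.   -9. -108. -102.] 21.4
grasp local [-38.2  -2.2 217.2]
```

The hook stands about 56° up. I'll release, rise, come upright and shut the fingers in front of the block to press it into the clip.

Call:
{"op": "send_rows", "data": {
  "commands": [
    [0.8,[0,0,0],[0,0,0]],
    [0.6,[0,0,0],[0,0,0]],
    [0.5,[0,0,0],[0,0,0]],
    [0.5,[0,0,0.06],[0,0,0]],
    [0.5,[0,0,0.12],[0,0,0]],
    [0.5,[0,0,0.15],[0,0,0]],
    [0.5,[0,0,0],[0.0048,-0.0203,0]],
    [1,[-0.08,-0.02,0],[0.0048,-0.0203,0]],
    [1,[-0.04,0,0],[0.0048,-0.0203,0]],
    [1,[0,0,0],[0.0048,-0.0203,0]],
    [1,[0,0,0],[0.0048,-0.0203,0]],
    [1,[0,0,0],[0,0,0]]
  ]
}}

```text
clock: 22.6
tool_pos: [0.524, 0.1173, 0.302]
orientation: [178.0, -0.9, 104.0]
force: [-0.5, -0.1, 1.5]
opening: 0.0096
```

```bash
python3 gl.py;  python3 look.py d4 130 150 170 130
```

```text
tcp local mm [-82.2  -1.7 302. ] toolz [ 0.034  0.015 -0.999] toolx [-0.011  1.     0.015] force [-0.5  0.   1.5] open 0.009585257961870621 J [  33.    4.  -11.   -0.  -73. -109.] 22.6
grasp local [-82.8  -1.9 320.8]
[0.5263 0.1185 0.302 ] [ 1.4 -0.  -0.2] 0.002469105986531599
```

View pics/d4.png

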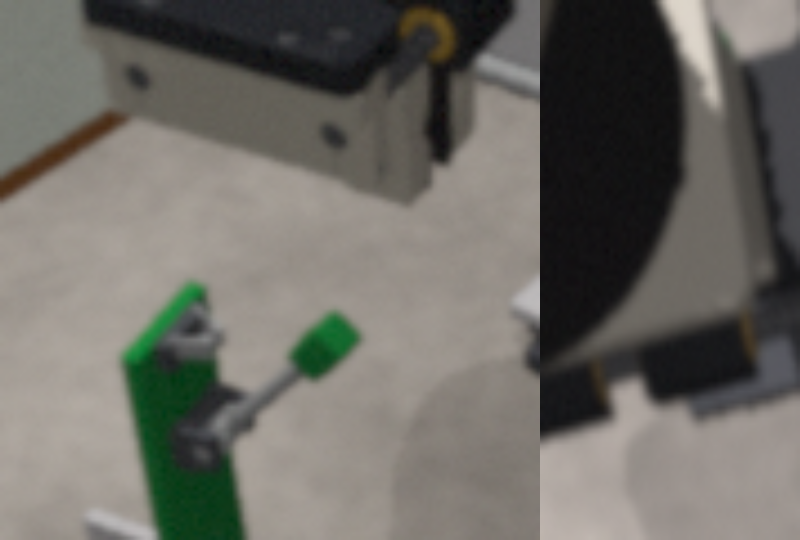

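The hook stays about 55° up, block at (325,345). I'll lower in front of it.

Call:
{"op": "send_rows", "data": {
  "commands": [
    [1,[-0.02,0.004,-0.1],[-0.0035,0.005,0]],
    [1,[0,0,-0.1],[0,0,0]],
    [1,[0,0,-0.09],[0,0,0]],
    [1,[0,0,-0.02],[0,0,0]],
    [1,[0,0,0],[0,0,0]]
  ]
}}

```text
clock: 23.2
tool_pos: [0.5236, 0.1207, 0.2224]
orientation: [-179.3, 0.0, 103.9]
force: [0.2, 0.1, 0.1]
opening: 0.0003
```

```bash
python3 gl.py
```

```text
tcp local mm [-81.7   1.7 222.4] toolz [-0.012 -0.001 -1.   ] toolx [-0.009  1.    -0.001] force [0.2 0.1 0.1] open 0.00034038153487505983 J [  34.    8.  -16.   -0.  -66. -110.] 23.2
grasp local [-81.5   1.7 241.2]
```

Call:
{"op": "send_rows", "data": {
  "commands": [
    [1,[0.039,0.006,0],[0,0,0]],
    [1,[0.039,0.007,0],[0,0,0]],
    [1,[0.039,0.009,0],[0,0,0]],
    [1,[0.039,0.009,0],[0,0,0]]
  ]
}}

```text
clock: 23.6
tool_pos: [0.5648, 0.1288, 0.2259]
orientation: [-179.1, 0.1, 104.0]
force: [-14.4, 1.7, 17.2]
opening: 0.0008
```

```bash
python3 gl.py;  python3 look.py d5 130 150 170 130
```

```text
tcp local mm [-39.8   0.  225.9] toolz [-0.016 -0.002 -1.   ] toolx [-0.01   1.    -0.001] force [-13.6   5.   17.2] open 0.0008019678044293202 J [  32.   12.  -11.   -0.  -68. -108.] 23.6
grasp local [-39.5   0.  244.7]
[0.5655 0.129  0.2263] [-13.1  -0.5  14.4] 0.0005693148001665949
```

View pics/d5.png

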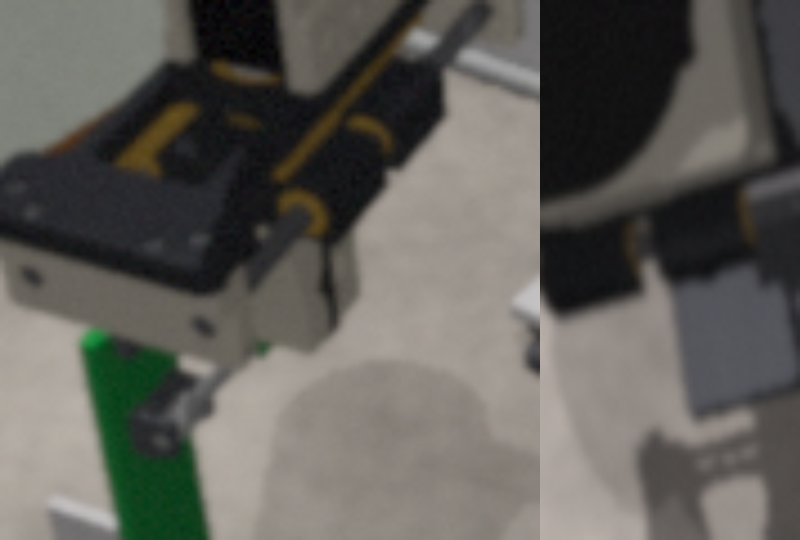

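The force is too high: the finger jammed on the block's end. Backing off at once.

Call:
{"op": "send_rows", "data": {
  "commands": [
    [1,[-0.05,-0.012,0.01],[0,0,0]],
    [1,[-0.06,-0.014,0],[0,0,0]],
    [1,[0,0,0.1],[0,0,0]],
    [1,[0,0,0],[0,0,0]]
  ]
}}

```text
clock: 24.1
tool_pos: [0.5391, 0.1227, 0.2566]
orientation: [-179.3, 0.1, 103.9]
force: [1.2, 0.8, 0.8]
opening: 0.0004
```

```bash
python3 gl.py;  python3 look.py d6 130 150 170 130
```

```text
tcp local mm [-6.620e+01  1.000e-01  2.566e+02] toolz [-0.012 -0.001 -1.   ] toolx [-0.009  1.    -0.001] force [1.4 0.5 0.8] open 0.0003864638439238772 J [  33.    8.  -12.   -0.  -71. -109.] 24.1
grasp local [-6.600e+01  1.000e-01  2.754e+02]
[0.5374 0.1224 0.2535] [-0.5  0.3 -0.4] 0.0003725595156270363
```

View pics/d6.png

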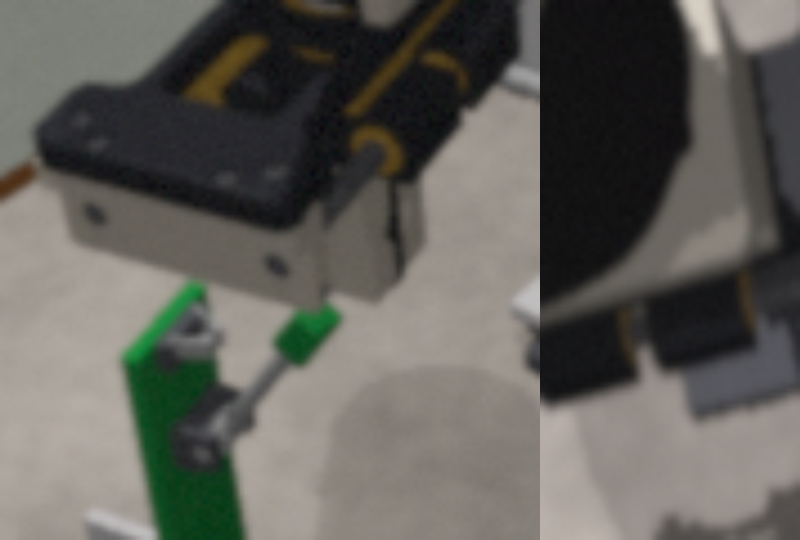

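```bash
cat > gb.py <<'E'
from h import *
s=snap('side'); C=cloud(s);hsv=cv2.cvtColor(s['color'],cv2.COLOR_BGR2HSV); H,S,V=cv2.split(hsv)
y=np.radians(13.4); d=C[...,:2]-np.array([.6035,.138]); lx=1e3*(d@np.array([np.cos(y),np.sin(y)])); ly=1e3*(d@np.array([-np.sin(y),np.cos(y)])); z=1e3*C[...,2]
g=(H>45)&(H<75)&(S>120)&(abs(ly)<30)
m=g&(lx<8)&(lx>-100)&(z>150)
if m.sum(): print('block',m.sum(),*[np.percentile(q[m],[4,50,96]).round() for q in(lx,ly,z)])
m=g&(lx>8)&(lx<50)&(z<200)&(z>50)
print('upright face x',m.sum(),np.percentile(lx[m],[10,50,90]).round(1))
E
python3 gb.py
```

```text
block 82 [-90. -43. -35.] [-1.  6. 16.] [216. 226. 428.]
upright face x 883 [14.5 15.5 16.8]
```

Call:
{"op": "send_rows", "data": {
  "commands": [
    [1,[-0.015,-0.004,-0.09],[0,0,0]],
    [1,[0,0,-0.09],[0,0,0]],
    [1,[0,0,0],[0,0,0]]
  ]
}}

```text
clock: 24.55
tool_pos: [0.5331, 0.1211, 0.2059]
orientation: [-179.0, 0.1, 103.9]
force: [0.3, -0.6, -1.0]
opening: 0.0004
```

```bash
python3 gl.py
```

```text
tcp local mm [-7.240e+01 -1.000e-01  2.059e+02] toolz [-0.018 -0.001 -1.   ] toolx [-0.008  1.    -0.001] force [ 0.1 -0.7 -1. ] open 0.0003888574102991154 J [  33.   10.  -16.   -0.  -65. -109.] 24.55
grasp local [-7.200e+01 -1.000e-01  2.247e+02]
```

Call:
{"op": "send_rows", "data": {
  "commands": [
    [1,[0.039,0.009,0],[0,0,0]],
    [1,[0.02,0.005,0.014],[0,0,0]]
  ]
}}

```text
clock: 24.75
tool_pos: [0.5485, 0.1245, 0.2099]
orientation: [-178.9, 0.1, 103.9]
force: [-1.1, -0.1, 0.4]
opening: 0.0001
```

Call:
{"op": "send_rows", "data": {
  "commands": [
    [1,[0.024,0.006,0.018],[0,0,0]]
  ]
}}

```text
clock: 24.85
tool_pos: [0.5554, 0.1262, 0.2153]
orientation: [-178.9, 0.1, 103.9]
force: [-0.2, -0.0, -0.2]
opening: 0.0002
```

Call:
{"op": "send_rows", "data": {
  "commands": [
    [1,[0.024,0.006,0.016],[0,0,0]]
  ]
}}

```text
clock: 24.95
tool_pos: [0.5625, 0.128, 0.2203]
orientation: [-179.0, 0.1, 103.9]
force: [-0.7, -0.3, -0.8]
opening: 0.0005
```

```bash
python3 gl.py; python3 gb.py
```

```text
tcp local mm [-4.220e+01 -2.000e-01  2.203e+02] toolz [-0.018 -0.002 -1.   ] toolx [-0.009  1.    -0.002] force [-0.8 -0.1 -0.8] open 0.0004895499959091654 J [  32.   12.  -12.   -0.  -67. -108.] 24.95
grasp local [-4.190e+01 -1.000e-01  2.391e+02]
block 12 [-71. -38. -19.] [13. 15. 29.] [338. 378. 397.]
upright face x 864 [15.1 16.  17.4]
```

Folding smoothly now. I'll continue, watching force.

Call:
{"op": "send_rows", "data": {
  "commands": [
    [1,[0.024,0.006,0.009],[0,0,0]]
  ]
}}

```text
clock: 25.1
tool_pos: [0.57, 0.13, 0.2238]
orientation: [-179.1, 0.1, 103.9]
force: [-0.9, 0.5, 0.2]
opening: 0.0004
```

Call:
{"op": "send_rows", "data": {
  "commands": [
    [1,[0.02,0.005,0.005],[0,0,0]]
  ]
}}

```text
clock: 25.2
tool_pos: [0.5758, 0.1314, 0.2257]
orientation: [-179.1, 0.1, 103.9]
force: [-1.3, -1.1, -0.3]
opening: 0.0004
```

Call:
{"op": "send_rows", "data": {
  "commands": [
    [1,[0.016,0.004,0.003],[0,0,0]]
  ]
}}

```text
clock: 25.3
tool_pos: [0.58, 0.1323, 0.2265]
orientation: [-179.1, 0.1, 103.9]
force: [-3.1, -1.6, -1.4]
opening: 0.0001
```

```bash
python3 gl.py; python3 gb.py
```

```text
tcp local mm [-2.420e+01 -1.000e-01  2.265e+02] toolz [-0.016 -0.002 -1.   ] toolx [-0.009  1.    -0.002] force [-3.4 -0.9 -1.4] open 6.312379976145704e-05 J [  32.   14.   -9.   -0.  -68. -108.] 25.3
grasp local [-23.9  -0.  245.3]
block 14 [-61. -46.  -7.] [ 0. 14. 19.] [232. 360. 402.]
upright face x 895 [17.  17.9 19.2]
```

The clip is being met: the upright has gone back about 2.5 mm. I'll press on in small steps.

Call:
{"op": "send_rows", "data": {
  "commands": [
    [1,[0.014,0.003,0],[0,0,0]],
    [1,[0.014,0.003,0],[0,0,0]]
  ]
}}

```text
clock: 25.55
tool_pos: [0.5863, 0.1336, 0.2263]
orientation: [-178.9, 0.1, 103.9]
force: [-6.5, 0.9, 4.2]
opening: 0.0005
```

```bash
python3 gl.py; python3 gb.py
```

```text
tcp local mm [-17.7  -0.3 226.3] toolz [-0.018 -0.002 -1.   ] toolx [-0.009  1.    -0.002] force [-6.2  2.4  4.2] open 0.0005191939377731858 J [  31.   14.   -8.   -0.  -69. -107.] 25.55
grasp local [-17.4  -0.3 245.1]
block 27 [-56. -23.  -8.] [-9. 14. 24.] [342. 367. 403.]
upright face x 898 [22.3 23.2 24.5]
```

Call:
{"op": "send_rows", "data": {
  "commands": [
    [1,[0.014,0.003,0],[0,0,0]]
  ]
}}

```text
clock: 25.7
tool_pos: [0.5893, 0.1342, 0.2264]
orientation: [-178.8, 0.1, 103.9]
force: [-8.3, -0.2, 5.9]
opening: 0.0005
```

Call:
{"op": "send_rows", "data": {
  "commands": [
    [1,[0.014,0.003,0],[0,0,0]]
  ]
}}

```text
clock: 25.8
tool_pos: [0.5917, 0.1347, 0.2265]
orientation: [-178.7, 0.1, 103.9]
force: [-8.8, -0.7, 5.7]
opening: 0.0002
```

```bash
python3 gl.py; python3 gb.py
```

```text
tcp local mm [-12.3  -0.5 226.5] toolz [-0.022 -0.002 -1.   ] toolx [-0.009  1.    -0.002] force [-8.7  1.3  5.7] open 0.00023995916202575112 J [  31.   15.   -7.   -0.  -69. -107.] 25.8
grasp local [-11.8  -0.4 245.3]
block 30 [-45. -13.   1.] [-1. 14. 26.] [338. 375. 403.]
upright face x 896 [26.4 27.3 28.6]
```

Call:
{"op": "send_rows", "data": {
  "commands": [
    [1,[0.014,0.003,0],[0,0.001,0]]
  ]
}}

```text
clock: 25.95
tool_pos: [0.5939, 0.1352, 0.2267]
orientation: [-178.2, 0.0, 103.9]
force: [-9.5, -0.2, 6.6]
opening: 0.0002
```

```bash
python3 gl.py; python3 gb.py
```

```text
tcp local mm [-10.   -0.5 226.7] toolz [-0.031 -0.001 -1.   ] toolx [-0.009  1.    -0.001] force [-9.3  2.   6.6] open 0.00021698035960421443 J [  31.   15.   -6.   -1.  -70. -107.] 25.95
grasp local [ -9.4  -0.5 245.5]
block 13 [-40. -14.   2.] [ 3. 15. 26.] [345. 366. 404.]
upright face x 899 [27.5 28.5 29.7]
```

Call:
{"op": "send_rows", "data": {
  "commands": [
    [1,[0.014,0.003,0.002],[0,-0.002,0]]
  ]
}}

```text
clock: 26.1
tool_pos: [0.5965, 0.1357, 0.2269]
orientation: [-178.7, 0.2, 103.9]
force: [-9.6, -0.5, 4.1]
opening: 0.0006
```

```bash
python3 gl.py; python3 gb.py
```

```text
tcp local mm [ -7.3  -0.7 226.9] toolz [-0.023 -0.004 -1.   ] toolx [-0.009  1.    -0.004] force [-9.5  1.7  4.1] open 0.0005845747402414257 J [  31.   15.   -7.   -0.  -69. -107.] 26.1
grasp local [ -6.9  -0.6 245.7]
block 13 [-39. -37.   1.] [-15.  14.  25.] [358. 402. 404.]
upright face x 895 [28.2 29.1 30.4]
```

Call:
{"op": "send_rows", "data": {
  "commands": [
    [1,[0.012,0.003,0.001],[0,0,0]]
  ]
}}

```text
clock: 26.25
tool_pos: [0.5986, 0.1362, 0.2275]
orientation: [-178.7, 0.2, 103.9]
force: [-6.5, -0.6, 3.1]
opening: 0.0003
```

```bash
python3 gl.py; python3 gb.py
```

```text
tcp local mm [ -5.2  -0.6 227.5] toolz [-0.023 -0.005 -1.   ] toolx [-0.009  1.    -0.004] force [-6.5  0.9  3.1] open 0.000254756726128477 J [  31.   16.   -6.   -0.  -70. -107.] 26.25
grasp local [ -4.8  -0.6 246.3]
block 32 [-39.  -9.   6.] [-4. 14. 26.] [343. 373. 404.]
upright face x 889 [24.  24.9 26.2]
```

The force dropped and the upright sprang back, so it snapped in. I'll retreat and check.

Call:
{"op": "send_rows", "data": {
  "commands": [
    [1,[-0.02,-0.005,0],[0,0,0]],
    [1,[-0.03,-0.007,0],[0,0,0]],
    [1,[-0.05,-0.012,0],[0,0,0]],
    [1,[-0.08,-0.02,0],[0,0,0]],
    [1,[-0.08,-0.02,0.08],[0,0,0]],
    [1,[-0.1,-0.1,0.15],[0,0,0]],
    [1,[-0.1,-0.1,0.15],[0,0,0]],
    [1,[-0.1,-0.1,0],[0,0,0]],
    [1,[0,0,0],[0,0,0]]
  ]
}}

```text
clock: 27.2
tool_pos: [0.452, 0.043, 0.3223]
orientation: [-179.0, 0.2, 104.0]
force: [0.4, 0.1, -0.5]
opening: 0.0003
```

```bash
python3 gl.py; python3 gb.py; python3 key.py .6017 -.133 3 -60 -35;python3 - <<'E'
from h import *
s=snap('side'); cv2.imwrite('pics/e1.png',cv2.resize(s['color'][100:340,130:350],None,fx=2.4,fy=2.4))
t=snap('top'); cv2.imwrite('pics/e2.png',t['color'])
C=cloud(s);hsv=cv2.cvtColor(s['color'],cv2.COLOR_BGR2HSV); H,S,V=cv2.split(hsv)
m=(H>105)&(H<130)&(S>120)&(C[...,0]<.585)&(C[...,0]>.5)&(C[...,1]<-.09)&(C[...,2]>.1)
print(m.sum(),np.median(C[m],0),np.percentile(C[m],96,0))
E
```

```text
tcp local mm [-169.4  -57.3  322.3] toolz [-0.017 -0.004 -1.   ] toolx [-0.011  1.    -0.004] force [ 0.4 -0.  -0.5] open 0.0003344191662809902 J [  30.   -3.  -16.   -0.  -79. -106.] 27.2
grasp local [-169.1  -57.2  341.1]
block 133 [-6. -3.  4.] [-4.  4.  7.] [225. 238. 245.]
upright face x 880 [14.5 15.5 16.8]
432
70 6 x [-55. -54. -52.] y [-22.  12.  15.]
80 26 x [-57. -55. -51.] y [-22.  10.  16.]
90 78 x [-56. -55. -48.] y [-22.   3.  17.]
100 34 x [-55. -53. -49.] y [-23.  -2.   5.]
110 31 x [-55. -53. -47.] y [-10.   1.   3.]
120 26 x [-54. -52. -47.] y [-6.  2.  5.]
130 38 x [-53. -51. -45.] y [-13.  -3.   3.]
140 49 x [-53. -49. -43.] y [-17.  -9.  17.]
150 30 x [-51. -48. -41.] y [-19.  17.  19.]
160 65 x [-58. -49. -43.] y [-17.   6.  19.]
170 40 x [-54. -48. -44.] y [-10.   2.  12.]
180 9 x [-49. -48. -47.] y [-6. -0.  6.]
91 [ 0.52651358 -0.13360847  0.17396888] [ 0.53648599 -0.13073633  0.17739074]
```

View pics/e1.png

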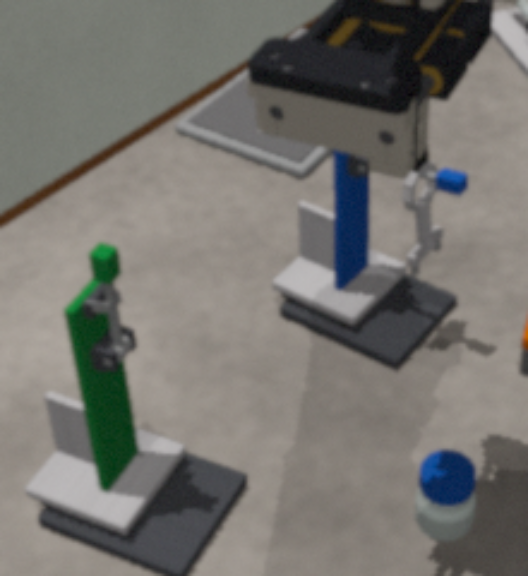

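View pics/e2.png

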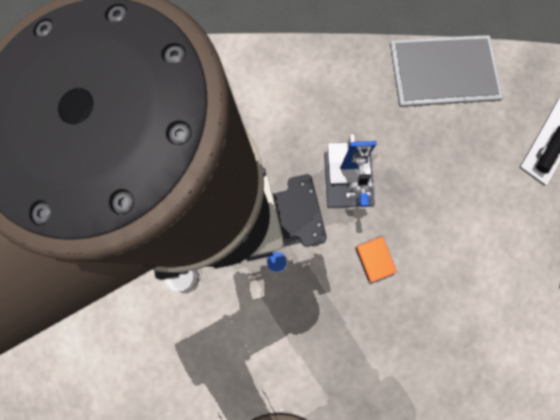

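The green block at (104,262) stands upright (local x -6 to 4 mm, the same as the folded blue one at the start). The key hangs on the unfolded blue hook, block at (452,180), and the arm is clear. Handing in.

Run:
```python
from plant import order
print(order.close_job())
```

```text
the job is handed in; nothing more can be done
None
```

The key now hangs on the unfolded blue hook and the emptied green hook is clicked into its clip. I handed the job in at about 27 s of the 72 s. No verdict was reported, and one check below was borderline.

**What I did**
- **Blue hook:** I drew it out of its clip with the shut fingers and pressed it down to its stop. Its block ended at the same height as the unfolded green one, about 0.175 m.
- **Key:** I gripped it by the tab, slid it off the green rod, hung it on the blue rod by its eye and let go.
- **Green hook:** I raised it by its block in a pinch, then pressed it in with the shut fingers. The force rose to about 9.6 N, then dropped to about 6.5 N, and the upright sprang back.

**Last checks**
- **Green hook:** its block stands at about -6 to +4 mm in the post frame, close to the folded blue one at the start (-8 to +4 mm).
- **Posts:** the green upright is back at its rest position. I did not measure the blue upright at the end.
- **Key:** it hangs still, about 45 mm from the blue hinge and within a few millimetres of centre sideways.
- **Arm:** it is clear of everything, with no force at the wrist.
- **Dishes, jar and tip box:** I never went near them on purpose. In the last pictures I only looked at them and did not measure their positions.

**What went wrong on the way**
- **Blue press:** the first try slid off the block's end and pushed the blue post back by about 10 mm.
- **Key grip:** the first grip landed off-centre on the tab, so I let go and gripped again.
- **Green press:** the first try jammed on the block's end at about 14 N. At the stated spring rate that is roughly 19 to 20 mm of give, so it came close to the 20 mm limit and may have touched it. I backed off at once but did not measure the displacement in that moment.

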